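# Preload a sprung clutch pack in the bench screw press

### The job

Set the sprung clutch pack upright in the round seat of the screw press's slide-out bed and push the bed fully home. Then wind the handwheel clockwise until the press foot just touches the pack, give it a further quarter turn to load the spring and no more, and let go, leaving the pack clamped and the other parts on the bench undisturbed.

Things in the scene. Friction and masses are not known exactly. Their poses are not given: they have to be found in the camera images.
- press: grey C-frame bench screw press, bolted down. Origin: screw axis at bench level, z up. Column (62 x 75 mm, 212 mm high) 100 to 175 mm out along its +y; throat open on the other sides. Base plate 170 mm wide (x), y -250 to +180 mm, 12 mm thick; guide rails at x = +-63 mm, 24 mm high. Head 168 to 215 mm above the bench. The bed goes home along the press's +y.
- bed (a joint): travel of the slide-out bed along the press's +y in m: 0 fully out, 0.170 fully home against its stop (nest then under the screw axis). Light friction, about 4 N; it stays where it is left.
- nest (a point): centre of the flat floor of the round seat in the dark steel bed, 20 mm above the bench; moves with the bed. Seat 87 mm diameter, 6 mm deep, rim chamfered; the bed block is 108 mm (x) by 104 mm (y). With the bed fully out it lies 170 mm from the screw axis along the press's -y.
- bed_handle (a point): top centre of the bed's upright black handle post: 18 mm diameter, 62 mm tall, its top 74 mm above the bench, on a thin rod 145 mm from the seat's centre along the press's -y; moves with the bed. Even with the bed home it lies clear of the handwheel.
- clutch: sprung clutch pack, 0.75 kg upright, origin under its centre. Upwards: aluminium flange 80 mm wide 8 mm thick, hub, coil spring, 74 mm pressure plate, steel collar 38 mm wide 38 mm tall to grip and to press on. Plate top 58 mm, collar top 96 mm above origin, but packs differ: both up to 6 mm higher or lower, not measured. Collar yields at 100 N, then 10 N/mm: 140 N a quarter turn after touch.
- foot: round steel press foot, 34 mm diameter, at the lower end of the screw; origin at the centre of its underside, 148 mm above the bench when fully wound up.
- spindle (a joint): turn of screw and handwheel in rad, 0 fully up, growing clockwise seen from above. Screw, wheel and foot go down 20 mm a turn (3.18 mm per rad); it stays where it is left. Free winding takes about 8 N along the handle's path; touching the pack adds about 4 N almost at once, then about 2 N more up to the quarter turn. Some 0.4 turn past touching over-squeezes the spring.
- crank: black revolving handle upright on the handwheel's rim, 20 mm wide, 42 mm tall (4 to 46 mm above its origin), 70 mm from the screw axis. Origin: its axis at the rim's top, 280 mm above the bench when fully wound up. It spins freely on its pin: hold it firmly from above and lead it round the screw axis, hand not turning. Nothing else on the wheel is higher than 10 mm above this origin.
- gear: steel gear lying flat on the bench, 92 mm diameter, 20 mm high at its boss; bystander, leave alone. Origin at the centre of its underside.
- starter: black starter motor lying on the bench, 150 mm long, 88 mm high; bystander, leave alone. Origin at the centre of its underside.
- wrench: steel wrench lying flat on the bench; bystander, leave alone. Origin at the middle of its underside.
Mind the look-alikes: they are no part of the job. Of the things that look like the clutch, take the one that is nearest to the robot's base at the start.

How it is judged:
By the outcome, as a careful person would: the job done as asked, in the order asked, and still so for the second after the job is handed in, with the robot touching nothing.
It also fails if it takes over 72 s, if anything falls off the work surface, if the arm or the gripper's body presses on something with over 40 N, if the wrist force passes 120 N, or if a joint passes its speed limit or range.

### The arm

A 6-joint arm with a two-finger parallel gripper is mounted at the origin on the work surface. World frame = base frame: x ahead of the robot, y to its left, z up, the work surface at z = 0. Lengths are in m, angles in degrees, forces in N, time in s.
With the tool pointing down it reaches from about 0.25 to 0.725 m from the base axis. Payload 9.7 kg.
Tool frame: the origin (TCP) lies between the finger pads; the fingertips stand 19 mm ahead of it and the grasp point (between the pads) is the TCP; z points along the fingers, y is the direction in which the jaws open and shut (so a half turn about z gives the same grasp; the last joint's range is limited). The gripper opens to 85 mm and grips with 20 to 120 N. Pads are 22 mm wide; open, the fingers measure 114 mm over their backs; the gripper's body (76 mm by 85 mm) begins 54 mm behind the grasp point. The pads swing forward as they close: fully open they stand 13 mm farther back than shut.
Start: joints at [-71.792, 4.979, 10.078, 95.1, 0, 90], TCP at [0.172, -0.522, 0.25] pointing down, gripper open.
Joint ranges: [-179.16, 179.16], [-48.56, 103.87], [-65.8, 70.77], [-126.05, 130.52], [-82.76, 87.17], [-180, 180]. Speed limits (degrees/s): [127.2, 127.2, 147.25, 180, 180, 180].

### API

Orientations are given as a 3x3 rotation matrix whose columns are the frame's x, y, z axes.
In Python, from station import read_state, grab_frame, hand_in, look_for, silhouettes, mark_of gives the robot as it stands.
- The arm moves only by the tool drive_tool, never from a script. Its argument "steps" is a list of rows, each a list of 7 numbers: the opening, from 0 (shut) to 1 (fully open), then the shift along the tool's x, y, z in units of 30 mm (1.0 is 30 mm), then the turn, a rotation vector about the tool's x, y, z in units of 0.12 rad (1.0 is 0.12 rad). In form: [[gripper, x, y, z, ax, ay, az], ...]. A call has 1 to 5 rows; each row shifts and turns the pose as measured when the row begins, along the tool's axes as they then stand; what a row does not reach is not made up. A row lasts 1/12 s, in which the tool goes at most 41.7 mm and 7.16 degrees, less where a joint would pass 70% of its speed; a pose out of reach is approached as far as the arm can. A call with a number of a shift or a turn outside -1 to 1 is refused whole. A call with a gripper value outside its range is refused whole. The fingers move at their own pace and stop on an object; the grip force is fixed at half the most. Time passes only in rows, so rows that do not move let the fingers close. It gives the time, the measured TCP pose, the force and the opening at its end, in the units of the state.
- read_state(): the state, without advancing time (a new reading comes with each control period).
- grab_frame(name): name is "scene" or "top" or "wrist"; returns a dict with "color" (384x512x3 uint8, red, green, blue), "K" (3x3 intrinsics, pixels), "R" (3x3) and "t" (3): a world point X has camera coordinates R X + t; the wrist camera has in their place "T_tool_cam" (4x4, takes a point from camera to tool coordinates, whose origin is the TCP and whose axes are the flange's). Camera axes: x right, y down, z forward; pixel columns grow to the right and rows downward; lengths in m; the calibration is good to about 2 mm. A picture is of the moment at which its call begins: read the wrist's pose just before it. There is no depth.
- hand_in(): hands the job in, once; it reports no verdict.
Trained networks look in a picture, given as the dict that the camera call returned (one of the last four; its "shot" number tells which), for a name from the list of things; names that differ only in an ending like _2 or _b are one class to them, and where a whole thing is asked for, a point or a joint stands for the part that bears it (a point fixed in the world has none). Each returns a list of dicts, best first, with "p" (0 to 1); they miss things now and then, are a little off and sometimes report something else, mostly with a low value. They report only what shows in the picture. A call takes as long as a camera call. They do not tell look-alikes from the thing itself.
- look_for(name, picture): "rect" ([left, top, right, bottom] in pixels, round what is visible of it).
- silhouettes(name, picture): "pixels" (384x512 bool, what is visible of it) and "rect" ([left, top, right, bottom] in pixels, round what is visible of it).
- mark_of(name, picture): "location" ([column, row] in pixels: a listed point, or the origin of a listed thing).
The state is a dict: "time": time; "joints": joint angles; "joint_velocities": joint speeds; "effort": joint torques, N m; "ee_pos": TCP position; "orientation": TCP orientation; "ft_force": force on the tool from outside, world axes, zero at the start; "torque": the same for the moment, N m; "opening": finger opening in m.
Only numpy, scipy, OpenCV 4.12 (cv2) and the standard library are available. Lean on these libraries where they do the work, as an engineer would, in place of code of your own. Each camera call takes 0.05 s, during which the arm holds its last target. There are 200 camera calls.

## Working session

There is one attempt and no reset: what is moved stays moved. The work goes in short steps, Python scripts to look and compute and a tool call to move; the robot and the scene stay as the last step left them, time stands still between calls to the robot, and variables do not carry over. Pictures are saved under pics/ and viewed, about 8 in all and at most 12, crops included, and the job is handed in when it is done.

Besides the shell and the picture viewer there is one more tool, called as name([rows], argument=value, ...), one row to a line, values as JSON. drive_tool: Moves the arm, as the interface text tells. Its arguments: {"type":"object","properties":{"steps":{"type":"array"}},"required":["steps"]}

```bash
mkdir -p pics; cat > h.py <<'E'
import numpy as np, cv2
from station import *
def ray(f,px):
    d=np.linalg.inv(f['K'])@np.array([px[0],px[1],1.]); 
    if 'R' in f: R=np.array(f['R']);t=np.array(f['t']); return -R.T@t, R.T@d
    s=f['state']; T=np.eye(4);T[:3,:3]=s['orientation'];T[:3,3]=s['ee_pos']; T=T@np.array(f['T_tool_cam']); return T[:3,3],T[:3,:3]@d
def atz(f,px,z):
    o,d=ray(f,px); return o+d*(z-o[2])/d[2]
def grab(n):
    s=read_state(); f=grab_frame(n); f['state']=s; return f
def proj(f,X):
    X=np.array(X,float)
    if 'R' in f: c=np.array(f['R'])@X+np.array(f['t'])
    else:
        s=f['state']; T=np.eye(4);T[:3,:3]=s['orientation'];T[:3,3]=s['ee_pos']; T=np.linalg.inv(T@np.array(f['T_tool_cam'])); c=T[:3,:3]@X+T[:3,3]
    p=np.array(f['K'])@c; return p[:2]/p[2]
def save(f,n,crop=None,sc=1):
    im=f['color'][:,:,::-1]
    if crop: im=im[crop[1]:crop[3],crop[0]:crop[2]]
    cv2.imwrite('pics/'+n+'.png',cv2.resize(im,None,fx=sc,fy=sc,interpolation=cv2.INTER_CUBIC))
E
python3 - <<'E'
from h import *
np.set_printoptions(precision=3,suppress=True)
Z=dict(press=0,nest=.02,bed_handle=.074,clutch=0,foot=.148,crank=.28,gear=0,starter=0,wrench=0)
fs=[grab('top'),grab('scene')]
for n,f in zip(('top','scene'),fs):
    print(n,ray(f,(256,192)))
    for k in Z:
        for m in mark_of(k,f)[:4]:
            print(k,round(m['p'],2),np.array(m['location']),atz(f,m['location'],Z[k]))
cv2.imwrite('pics/a.png',np.vstack([fs[0]['color'],fs[1]['color']])[:,:,::-1][:, :])
save(fs[0],'top',sc=1.5);save(fs[1],'scene',sc=1.5)
print(read_state())
E
```

```text
top (array([ 0.212, -0.072,  1.562]), array([ 0.197,  0.018, -0.98 ]))
press 0.77 [199.1 191. ] [0.535 0.143 0.   ]
nest 0.82 [250.4 179.8] [ 0.564 -0.027  0.02 ]
bed_handle 0.98 [296.6 170.2] [ 0.578 -0.174  0.074]
clutch 0.89 [397.1 153.1] [ 0.645 -0.512  0.   ]
clutch 0.83 [401. 231.] [ 0.386 -0.505  0.   ]
clutch 0.8 [392.5 188.6] [ 0.526 -0.488  0.   ]
clutch 0.76 [359.2 215.6] [ 0.44  -0.375  0.   ]
foot 0.73 [192.2 182.1] [0.533 0.143 0.148]
crank 0.66 [187.  149.9] [0.593 0.137 0.28 ]
gear 0.86 [348.7 165. ] [ 0.609 -0.351  0.   ]
starter 0.92 [125.6 255.1] [0.332 0.38  0.   ]
wrench 0.85 [267.2 240.6] [ 0.367 -0.076  0.   ]
scene (array([ 1.582, -0.195,  1.184]), array([-0.735,  0.126, -0.667]))
press 0.97 [300.5 235.9] [0.53  0.141 0.   ]
nest 0.85 [256.7 244.4] [ 0.561 -0.019  0.02 ]
bed_handle 0.77 [212.7 242.7] [ 0.577 -0.166  0.074]
bed_handle 0.56 [307.5 206.3] [0.464 0.178 0.074]
clutch 0.78 [111.  234.7] [ 0.412 -0.514  0.   ]
clutch 0.77 [151.9 232.9] [ 0.428 -0.371  0.   ]
clutch 0.7 [117.1 255.9] [ 0.515 -0.488  0.   ]
clutch 0.62 [108.7 286.3] [ 0.638 -0.508  0.   ]
foot 0.97 [307.1 207. ] [0.542 0.151 0.148]
foot 0.17 [256.6 246.4] [ 0.681 -0.04   0.148]
crank 0.65 [314.3 192. ] [0.616 0.144 0.28 ]
gear 0.6 [157.2 269.8] [ 0.597 -0.355  0.   ]
starter 0.91 [348.6 189.8] [0.327 0.382 0.   ]
wrench 0.5 [232.5 207.1] [ 0.346 -0.073  0.   ]
{'time': 1.0, 'joints': array([-71.793,   4.979,  10.078,  95.098,  -0.002,  90.001]), 'joint_velocities': array([-0.066, -0.043,  0.03 , -0.087, -0.075,  0.054]), 'effort': array([  0.002, -52.01 ,  46.487,   0.001,   0.   ,   0.   ]), 'ee_pos': array([ 0.172, -0.522,  0.25 ]), 'orientation': array([[ 0.95 ,  0.312, -0.   ],
       [ 0.312, -0.95 , -0.   ],
       [-0.   ,  0.   , -1.   ]]), 'ft_force': array([0.824, 0.187, 0.149]), 'torque': array([ 0.024,  0.01 , -0.018]), 'opening': 0.08541855615424435}
```

View pics/top.png

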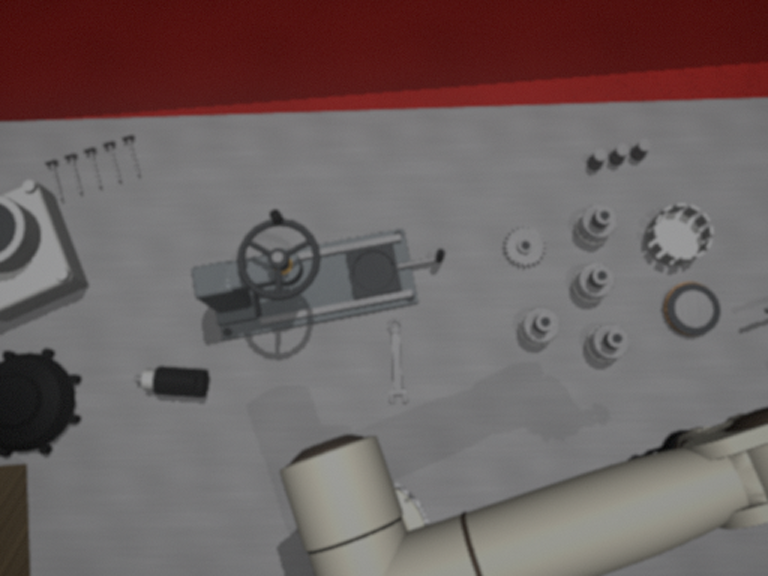

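View pics/scene.png

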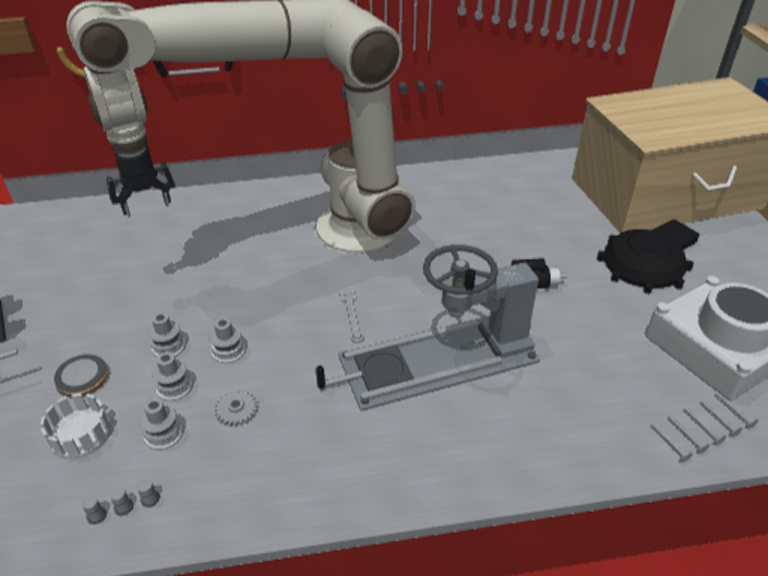

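Lookalikes (top px): (401,231) at 0.64 m, (359,216) at 0.57 m, (393,189) at 0.72 m and (397,153) at 0.82 m. I choose (359,216) because it is nearest to the base. Next I move towards it at height for a close wrist view.

drive_tool([
  [1, 1, -0.2, 0, 0, 0, 0],
  [1, 1, -0.2, 0, 0, 0, 0],
  [1, 1, -0.2, 0, 0, 0, 0],
  [1, 1, -0.2, 0, 0, 0, 0],
  [1, 1, -0.2, 0, 0, 0, 0],
])

```text
time: 1.42
ee_pos: [0.305, -0.4475, 0.2497]
orientation: [[0.953, 0.303, -0.001], [0.303, -0.953, -0.001], [-0.001, 0.0, -1.0]]
ft_force: [-0.0, -0.3, 0.0]
opening: 0.0853
```

```bash
python3 - <<'E'
from h import *
np.set_printoptions(precision=3,suppress=True)
f=grab('wrist'); print(f['state']['ee_pos'],f['T_tool_cam'],f['K'][0])
for m in mark_of('clutch',f)[:4]: print(m['p'],m['location'],atz(f,m['location'],0))
for m in silhouettes('clutch',f)[:4]: print(m['p'],m['rect'])
save(f,'w1',sc=1.2)
E
```

```text
[ 0.305 -0.447  0.25 ] [[-0.    -0.945 -0.326  0.084]
 [ 1.    -0.    -0.    -0.001]
 [ 0.    -0.326  0.945 -0.123]
 [ 0.     0.     0.     1.   ]] [308.286   0.    253.115]
0.92 [326.2, 97.4] [ 0.394 -0.507  0.   ]
0.75 [215.4, 27.2] [ 0.426 -0.365  0.   ]
0.69 [293.3, 61.4, 381.6, 141.0]
0.59 [171.9, 2.1, 257.7, 64.4]
```

View pics/w1.png

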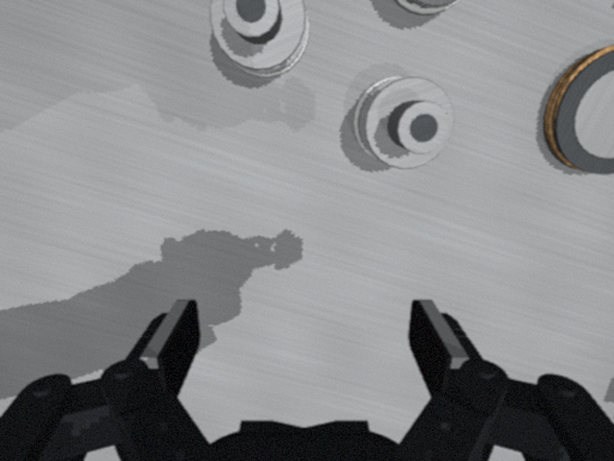

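The wrist view shows pack A at about (350,105) and the chosen pack B at (215,20), the nearer of the two. I move closer to measure B.

drive_tool([
  [1, 0.9, -0.4, 0.3, 0, 0, 0],
  [1, 0.9, -0.4, 0.3, 0, 0, 0],
  [1, 0.8, -0.4, 0.3, 0, 0, 0],
  [1, 0.0, 0, 0, 0, 0, 0],
])

```text
time: 1.9
ee_pos: [0.3682, -0.39, 0.2218]
orientation: [[0.953, 0.302, -0.001], [0.302, -0.953, -0.003], [-0.002, 0.002, -1.0]]
ft_force: [-0.6, 0.2, -0.5]
opening: 0.0855
```

```bash
cat > col.py <<'E'
from h import *
np.set_printoptions(precision=4,suppress=True)
f=grab('wrist'); s=f['state']; R=np.array(s['orientation']); print(s['ee_pos'])
for m in mark_of('clutch',f)[:3]:
    P=atz(f,m['location'],0); print(m['p'],m['location'],P)
# dark bore on collar top: find dark ellipse centre; circles
g=cv2.cvtColor(f['color'],cv2.COLOR_RGB2GRAY)
for m in silhouettes('clutch',f)[:2]:
    q=np.array(m['pixels']); r=np.array(m['rect']).astype(int); print('rect',r,m['p'])
    n,l,st,c=cv2.connectedComponentsWithStats(((g<75)&q).astype(np.uint8))
    for i in range(1,n):
        if st[i,4]>60: print('dark',st[i],c[i],'at z.096',atz(f,c[i],.096))
save(f,'w2',sc=1.2)
E
python3 col.py
```

```text
[ 0.3682 -0.39    0.2218]
0.91 [359.8, 168.4] [ 0.3951 -0.5106  0.    ]
0.88 [249.4, 102.0] [ 0.4273 -0.3667  0.    ]
0.58 [394.8, 48.2] [ 0.5228 -0.4926  0.    ]
rect [355   1 474  90] 0.8
dark [400  15  36  50 922] [414.077   43.2505] at z.096 [ 0.5093 -0.4686  0.096 ]
rect [212  64 293 145] 0.61
```

View pics/w2.png

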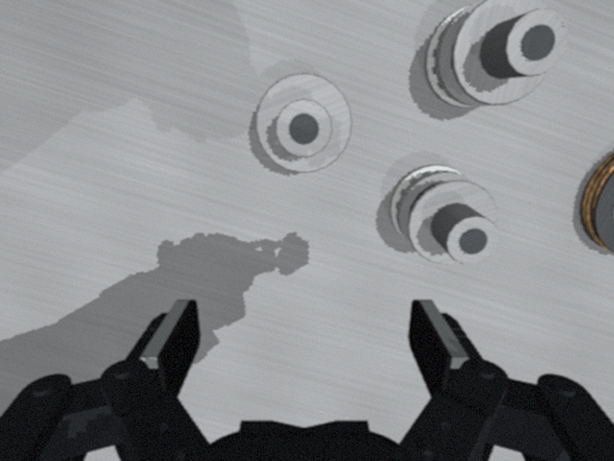

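Wrist view: pack B's collar and bore centre is at about (304,128) in the scaled picture, upright and unobstructed. I refine its position from the collar top.

```bash
python3 - <<'E'
from h import *
np.set_printoptions(precision=4,suppress=True)
f=grab('wrist'); s=f['state']; R=np.array(s['orientation']); 
g=cv2.cvtColor(f['color'],cv2.COLOR_RGB2GRAY)[60:160,200:310]
G=cv2.resize(g,None,fx=4,fy=4,interpolation=cv2.INTER_CUBIC)
for lo,hi in((35,75),(75,120),(130,190)):
    c=cv2.HoughCircles(G,cv2.HOUGH_GRADIENT,2,30,param1=60,param2=40,minRadius=lo,maxRadius=hi)
    for x in (c[0][:2] if c is not None else []):
        p=(x[0]/4+200,x[1]/4+60); print(p,x[2]/4,[atz(f,p,z) for z in(.096,.058)])
p=(253.3,106.7); P=atz(f,p,.096); print('man',P)
print('tool delta/30mm', R.T@(P-s['ee_pos'])/.03)
for z in(.09,.102): print('collar rad px',np.linalg.norm(proj(f,P*[1,1,0]+[0,.019,z])-proj(f,P*[1,1,0]+[0,0,z])))
E
```

```text
(np.float32(250.25), np.float32(104.25)) 12.35 [array([ 0.4299, -0.3699,  0.096 ]), array([ 0.4274, -0.3705,  0.058 ])]
(np.float32(261.25), np.float32(123.75)) 15.1 [array([ 0.4181, -0.3828,  0.096 ]), array([ 0.4138, -0.3854,  0.058 ])]
(np.float32(251.25), np.float32(103.75)) 23.35 [array([ 0.4305, -0.3705,  0.096 ]), array([ 0.4281, -0.3712,  0.058 ])]
(np.float32(251.25), np.float32(111.75)) 29.7 [array([ 0.4246, -0.3724,  0.096 ]), array([ 0.4213, -0.3733,  0.058 ])]
(np.float32(252.25), np.float32(99.25)) 40.55 [array([ 0.4339, -0.3703,  0.096 ]), array([ 0.4321, -0.3709,  0.058 ])]
(np.float32(243.75), np.float32(99.75)) 44.6 [array([ 0.4316, -0.364 ,  0.096 ]), array([ 0.4293, -0.3638,  0.058 ])]
man [ 0.4288 -0.3727  0.096 ]
tool delta/30mm [ 2.1918 -0.0222  4.2513]
collar rad px 23.84788745702557
collar rad px 24.994963786931557
```

drive_tool([
  [1, 0.8, 0, 0.5, 0, 0, 0],
  [1, 0.8, 0, 0.5, 0, 0, 0],
  [1, 0.56, 0, 0.5, 0, 0, 0],
  [1, 0, 0, 0.5, 0, 0, 0],
  [1, 0, 0, 0.2, 0, 0, 0],
])

```text
time: 2.52
ee_pos: [0.4271, -0.3805, 0.1606]
orientation: [[0.957, 0.29, 0.005], [0.29, -0.957, -0.012], [0.001, 0.013, -1.0]]
ft_force: [-0.3, -0.3, 0.4]
opening: 0.0852
```

```bash
cat > go.py <<'E'
import sys; from h import *
from scipy.spatial.transform import Rotation as Ro
np.set_printoptions(precision=2,suppress=True)
def go(P,yaw=None):
    s=read_state(); R=np.array(s['orientation']); p=np.array(s['ee_pos'])
    if yaw is None: yaw=np.degrees(np.arctan2(R[1,0],R[0,0]))
    c,d=np.cos(np.radians(yaw)),np.sin(np.radians(yaw)); D=np.array([[c,d,0],[d,-c,0],[0,0,-1.]])
    print('pos',p.round(4),'yaw',round(yaw,1),'shift',R.T@(np.array(P)-p)/.03,'flat',D.T@(np.array(P)-p)/.03,'turn',Ro.from_matrix(R.T@D).as_rotvec()/.12,'F',np.array(s['ft_force']))
    return D,p
if __name__=='__main__': a=list(map(float,sys.argv[1:])); go(a[:3],*a[3:])
E
python3 go.py .430 -.3705 .150
```

```text
pos [ 0.43 -0.38  0.16] yaw 16.9 shift [ 0.19 -0.29  0.35] flat [ 0.19 -0.29  0.35] turn [ 0.11 -0.01 -0.  ] F [-0.32 -0.3   0.44]
```

drive_tool([
  [1, 0.19, -0.29, 0.3, 0.11, -0.01, 0],
  [1, 0, 0, 0, 0, 0, 0],
])

```text
time: 2.68
ee_pos: [0.4286, -0.3713, 0.1502]
orientation: [[0.958, 0.287, -0.001], [0.287, -0.958, 0.002], [-0.001, -0.002, -1.0]]
ft_force: [-0.1, 1.0, -0.0]
opening: 0.0855
```

```bash
python3 go.py .430 -.3705 .084
```

```text
pos [ 0.43 -0.37  0.15] yaw 16.7 shift [ 0.05 -0.01  2.21] flat [ 0.05 -0.01  2.21] turn [-0.02  0.01 -0.  ] F [-0.13  1.02 -0.01]
```

drive_tool([
  [1, 0.05, 0, 0.6, 0, 0, 0],
  [1, 0, 0, 0.6, 0, 0, 0],
  [1, 0, 0, 0.6, 0, 0, 0],
  [1, 0, 0, 0.35, 0, 0, 0],
])

```text
time: 3.02
ee_pos: [0.43, -0.3737, 0.0898]
orientation: [[0.959, 0.284, 0.005], [0.284, -0.959, -0.003], [0.003, 0.005, -1.0]]
ft_force: [-0.1, -0.2, 0.5]
opening: 0.0856
```

```bash
python3 go.py .430 -.3705 .084
```

```text
pos [ 0.43 -0.37  0.09] yaw 16.5 shift [ 0.03 -0.1   0.19] flat [ 0.03 -0.1   0.19] turn [ 0.04 -0.03 -0.  ] F [-0.13 -0.17  0.49]
```

drive_tool([
  [1, 0.03, -0.1, 0.17, 0.04, -0.03, 0],
  [0.3, 0, 0, 0, 0, 0, 0],
  [0.3, 0, 0, 0, 0, 0, 0],
  [0.3, 0, 0, 0, 0, 0, 0],
  [0.3, 0, 0, 0, 0, 0, 0],
])

```text
time: 3.43
ee_pos: [0.4293, -0.3712, 0.0863]
orientation: [[0.959, 0.283, -0.0], [0.283, -0.959, -0.0], [-0.0, -0.0, -1.0]]
ft_force: [-0.0, 0.9, 1.9]
opening: 0.0388
```

drive_tool([
  [0.3, 0, 0, 0, 0, 0, 0],
  [0.3, 0, 0, 0, 0, 0, 0],
  [0.3, 0, 0, 0, 0, 0, 0],
])

```text
time: 3.68
ee_pos: [0.4293, -0.3711, 0.0868]
orientation: [[0.959, 0.283, -0.0], [0.283, -0.959, 0.0], [-0.0, -0.0, -1.0]]
ft_force: [0.4, 0.0, -3.4]
opening: 0.0365
```

```bash
python3 go.py .430 -.3705 .084
```

```text
pos [ 0.43 -0.37  0.09] yaw 16.4 shift [ 0.03 -0.01  0.09] flat [ 0.03 -0.01  0.09] turn [-0.  0. -0.] F [ 0.41  0.02 -3.42]
```

drive_tool([
  [0, 0, 0, -0.3, 0, 0, 0],
  [0, 0, 0, -0.6, 0, 0, 0],
  [0, 0, 0, -0.8, 0, 0, 0],
  [0, 0, 0, -0.8, 0, 0, 0],
  [0, 0, 0, -0.5, 0, 0, 0],
])

```text
time: 4.1
ee_pos: [0.4262, -0.3685, 0.174]
orientation: [[0.959, 0.283, -0.012], [0.283, -0.959, 0.01], [-0.009, -0.013, -1.0]]
ft_force: [0.1, 0.8, -7.7]
opening: 0.0359
```

```bash
python3 go.py .535 -.06 .18; python3 - <<'E'
from h import *
np.set_printoptions(precision=4,suppress=True)
fs=[grab('top'),grab('scene')]
for f in fs:
    for k,z in dict(nest=.02,bed_handle=.074,foot=.148,crank=.28,press=0).items():
        for m in mark_of(k,f)[:1]: print(k,round(m['p'],2),np.array(m['location']),atz(f,m['location'],z))
E
```

```text
pos [ 0.43 -0.37  0.17] yaw 16.4 shift [ 6.39 -8.84 -0.14] flat [ 6.39 -8.84 -0.2 ] turn [-0.11  0.07 -0.  ] F [ 0.12  0.79 -7.74]
nest 0.87 [251.2 181.1] [ 0.5593 -0.0295  0.02  ]
bed_handle 0.95 [298.2 168.4] [ 0.5837 -0.1794  0.074 ]
foot 0.97 [190.4 180.8] [0.5366 0.1483 0.148 ]
crank 0.5 [186.2 147.4] [0.6005 0.1393 0.28  ]
press 0.61 [198.1 190.8] [0.5362 0.146  0.    ]
nest 0.71 [258.7 245.6] [ 0.5673 -0.0128  0.02  ]
bed_handle 0.76 [212.8 244.9] [ 0.5866 -0.1661  0.074 ]
foot 0.91 [308.2 205.6] [0.5359 0.1563 0.148 ]
crank 0.58 [313.8 192.1] [0.6162 0.1422 0.28  ]
press 0.68 [301.2 234.8] [0.5256 0.145  0.    ]
```

drive_tool([
  [0, 0.45, -0.8, 0, -0.11, 0.07, 0],
  [0, 0.5, -0.95, 0, 0, 0, 0],
  [0, 0.5, -0.95, 0, 0, 0, 0],
  [0, 0.5, -0.95, 0, 0, 0, 0],
  [0, 0.5, -0.95, 0, 0, 0, 0],
])

```text
time: 5.12
ee_pos: [0.457, -0.2158, 0.1693]
orientation: [[0.962, 0.274, -0.002], [0.274, -0.962, -0.002], [-0.002, 0.001, -1.0]]
ft_force: [1.9, 0.4, -7.3]
opening: 0.0362
```

drive_tool([
  [0, 0.5, -0.95, 0, 0, 0, 0],
  [0, 0.5, -0.95, 0, 0, 0, 0],
  [0, 0.5, -0.95, 0, 0, 0, 0],
  [0, 0.5, -0.95, 0, 0, 0, 0],
  [0, 0.3, -0.6, 0, 0, 0, 0],
])

```text
time: 5.53
ee_pos: [0.4872, -0.0611, 0.1692]
orientation: [[0.962, 0.274, -0.0], [0.274, -0.962, -0.001], [-0.001, 0.001, -1.0]]
ft_force: [-0.3, -1.4, -9.5]
opening: 0.0361
```

```bash
python3 go.py .494 -.044 .18
```

```text
pos [ 0.49 -0.06  0.17] yaw 15.9 shift [ 0.38 -0.49 -0.36] flat [ 0.38 -0.49 -0.36] turn [0.01 0.   0.  ] F [-0.33 -1.43 -9.5 ]
```

drive_tool([
  [0, 0.3, -0.5, 0, 0, 0, 0],
  [0, 0, 0, 0, 0, 0, 0],
])

```text
time: 5.7
ee_pos: [0.4921, -0.0393, 0.1693]
orientation: [[0.961, 0.278, 0.001], [0.278, -0.961, 0.001], [0.001, -0.0, -1.0]]
ft_force: [-0.4, 0.6, -8.4]
opening: 0.0364
```

```bash
python3 - <<'E'
from h import *
np.set_printoptions(precision=4,suppress=True)
f=grab('wrist'); print(f['state']['ee_pos'])
for k,z in dict(nest=.02,bed_handle=.074,press=0,clutch=.0).items():
    for m in mark_of(k,f)[:2]: print(k,round(m['p'],2),np.array(m['location']),atz(f,m['location'],z))
save(f,'w3',sc=1.5)
E
```

```text
[ 0.4921 -0.0393  0.1693]
nest 0.66 [258.5 100.6] [ 0.5597 -0.0236  0.02  ]
bed_handle 0.79 [461.6 129.3] [ 0.5832 -0.1644  0.074 ]
press 0.68 [70.2 73.2] [0.5348 0.1431 0.    ]
clutch 0.69 [249.1 205.6] [ 0.457  -0.0443  0.    ]
```

View pics/w3.png

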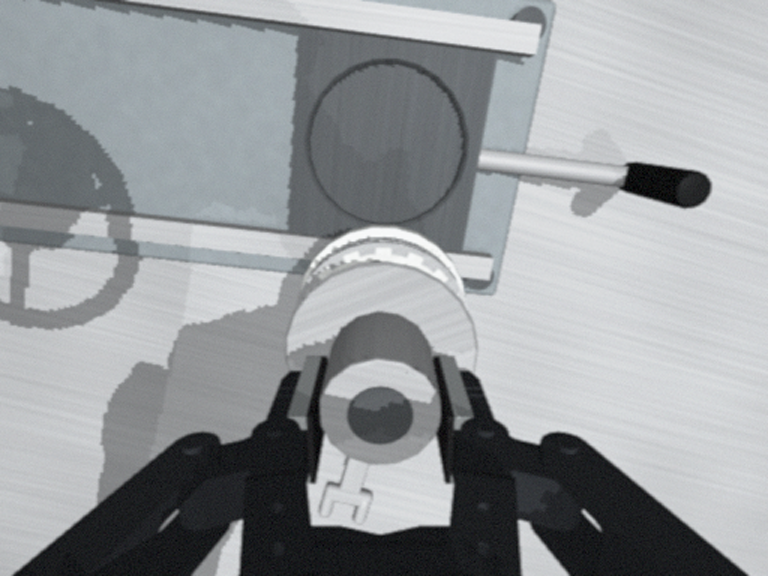

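```bash
python3 - <<'E'
from h import *
from scipy.optimize import least_squares as LS
np.set_printoptions(precision=4,suppress=True)
f=grab('wrist'); s=f['state']; p=np.array(s['ee_pos']); R=np.array(s['orientation'])
pts=np.array([[388,59],[388,224],[308,140],[468,140]])/1.5
a=np.linspace(0,2*np.pi,721)
def circ(c,r,z): return np.array([proj(f,[c[0]+r*np.cos(t),c[1]+r*np.sin(t),z]) for t in a])
def res(v,z,r,pts):
    C=circ(v,r,z); return [np.min(np.linalg.norm(C-q,axis=1)) for q in pts]
for r in(.0435,.0445):
    o=LS(lambda v:res(v,.026,r,pts),[.56,-.024],diff_step=1e-3); print('seat',r,o.x,o.fun)
cp=np.array([[319,405],[444,405],[380,464]])/1.5
for h in(.003,.006,.009,.013):
    o=LS(lambda v:res(v,p[2]+h,.019,cp),p[:2],diff_step=1e-3); print('collar',h,o.x,o.fun,'tool off',R.T@(np.r_[o.x,p[2]]-p))
T=lambda v:p+R@np.array(v)
for x in(-.003,0,.003): print('flange front',proj(f,T([.04+x,0,.0868]))*1.5)
for x in(-.003,0,.003): print('plate left/right',proj(f,T([x,-.037,.0288]))*1.5,proj(f,T([x,.037,.0288]))*1.5)
E
```

```text
seat 0.0435 [ 0.5619 -0.0269] [0.1324 0.2622 0.6554 0.821 ]
seat 0.0445 [ 0.5615 -0.027 ] [0.9596 1.2822 0.5651 0.3743]
collar 0.003 [ 0.4923 -0.0425] [0.0857 0.137  0.0872] tool off [ 0.0009 -0.0003 -0.    ]
collar 0.006 [ 0.4945 -0.0419] [1.0763 1.0932 0.4046] tool off [ 0.0032 -0.0003 -0.    ]
collar 0.009 [ 0.4968 -0.0412] [2.3034 2.3321 0.6981] tool off [ 0.0056 -0.0003 -0.    ]
collar 0.013 [ 0.5001 -0.0403] [4.0432 4.1072 0.7997] tool off [ 0.009  -0.0003 -0.    ]
flange front [381.4131 230.9019]
flange front [381.4198 224.4895]
flange front [381.4266 218.0178]
plate left/right [282.1233 371.1063] [481.5367 371.0944]
plate left/right [281.5633 363.9256] [482.1184 363.9129]
plate left/right [280.9969 356.6623] [482.7068 356.6486]
```

```bash
python3 go.py .5617 -.027 .145
```

```text
pos [ 0.49 -0.04  0.17] yaw 15.9 shift [2.4  0.12 0.81] flat [2.4  0.12 0.81] turn [0.01 0.   0.  ] F [ 0.45 -0.24 -8.18]
```

drive_tool([
  [0, 0.6, 0.03, 0.2, 0, 0, 0],
  [0, 0.6, 0.03, 0.2, 0, 0, 0],
  [0, 0.6, 0.03, 0.2, 0, 0, 0],
  [0, 0.6, 0.03, 0.2, 0, 0, 0],
  [0, 0, 0, 0, 0, 0, 0],
])

```text
time: 6.42
ee_pos: [0.5639, -0.0316, 0.1453]
orientation: [[0.964, 0.266, 0.002], [0.266, -0.964, -0.002], [0.002, 0.002, -1.0]]
ft_force: [-3.1, 0.2, -8.8]
opening: 0.0362
```

```bash
python3 go.py .5617 -.027 .107
```

```text
pos [ 0.56 -0.03  0.15] yaw 15.4 shift [-0.03 -0.17  1.28] flat [-0.03 -0.17  1.28] turn [ 0.02 -0.01 -0.  ] F [-3.06  0.23 -8.81]
```

drive_tool([
  [0, -0.03, -0.17, 0.3, 0.02, -0.01, 0],
  [0, 0, 0, 0.3, 0, 0, 0],
  [0, 0, 0, 0.3, 0, 0, 0],
  [0, 0, 0, 0, 0, 0, 0],
])

```text
time: 6.75
ee_pos: [0.5605, -0.0288, 0.1145]
orientation: [[0.965, 0.263, -0.002], [0.263, -0.965, 0.0], [-0.002, -0.001, -1.0]]
ft_force: [-1.3, 0.2, -8.7]
opening: 0.0361
```

```bash
python3 go.py .5617 -.027 .107;python3 -c "
from h import *
f=grab('wrist'); save(f,'w4',sc=1.5)"
```

```text
pos [ 0.56 -0.03  0.11] yaw 15.2 shift [ 0.05 -0.05  0.25] flat [ 0.05 -0.05  0.25] turn [-0.01  0.02 -0.  ] F [-1.31  0.17 -8.72]
```

View pics/w4.png

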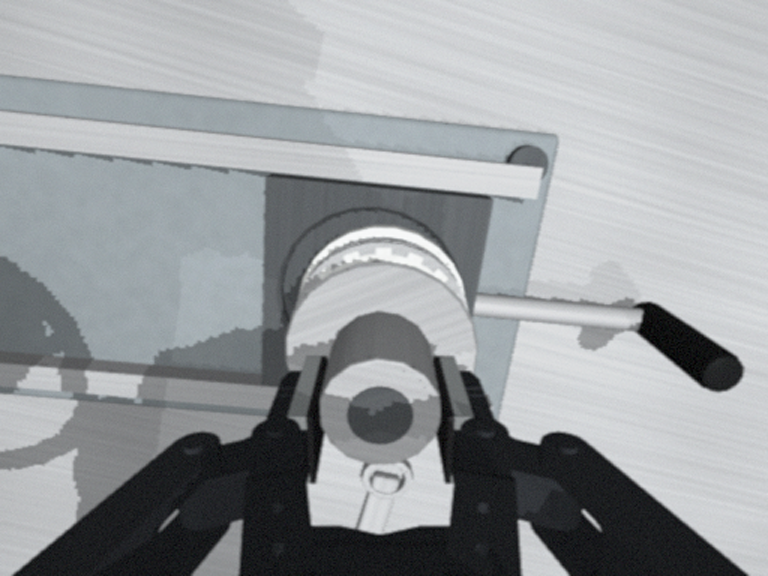

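The seat rim's apex is at (378,207) and its left edge at about (283,275), while the flange spans about 303–465. The pack sits a few mm too far right, so I quantify it.

```bash
python3 - <<'E'
from h import *
from scipy.optimize import least_squares as LS
np.set_printoptions(precision=4,suppress=True)
im=cv2.imread('pics/w4.png'); g=cv2.cvtColor(im,cv2.COLOR_BGR2GRAY).astype(int)
for r in range(225,300,15): print(r,'L',265+np.argmin(g[r,265:330]),g[r,262:330:3],'R',g[r,430:490:3])
print('col378',g[195:232,378])
f=grab('wrist'); s=f['state']; p=np.array(s['ee_pos']); R=np.array(s['orientation'])
print(p)
a=np.linspace(0,2*np.pi,721)
for c in ([.5617,-.027],[.5617,-.022],[.557,-.025]):
    C=np.array([proj(f,[c[0]+.0435*np.cos(t),c[1]+.0435*np.sin(t),.026]) for t in a])*1.5
    print(c,'left',C[C[:,0].argmin()],'right',C[C[:,0].argmax()],'top',C[C[:,1].argmin()])
E
```

```text
225 L 315 [160 115  99  98  99  97  99  97 101 101  98  98  96  99 100  99  93  76
  70  76  92  97  97] R [101 103 103  98 105 110 113 109 111 108 109 107 109 105 108 104 107 105
 103 119]
240 L 299 [154 102  99  98  98  97 100  99 100  99  98  91  73  84  97 100 100  99
  98  99 102  94  88] R [134 103  87  70  90 112 109 109 105 105 108 109 105 105 107 105 105 109
 115 162]
255 L 289 [155 103  98  98  99  97  98  96  93  73  85  95  99 102  97 100  99  91
 140 239 248 244 158] R [164 154 222 245 248 208  93  85 105 108 108 108 107 105 108 106 106 112
 159 174]
270 L 304 [158 103  95  99  97  98  86  73  85  98 100 100  99  95  67 159 202 153
 183 198 218 205 179] R [230 203 226 234 204 198 184 230 244 144 105 103 104 105 102 106 108 155
 176 175]
285 L 297 [135 104 105 105 102  95  81  80  99  93  91  79  67 128 148 133 135 138
 146 158 191 201 200] R [199 198 199 200 181 166 201 207 206 215 239 161 101 105 106 107 143 172
 171 174]
col378 [100 100  97  97  98 100  99 100 101  97  93  87  77  72  75  83  90  94
  95  97  98  98  98  99  99  93  90  97 101 111 130 159 195 229 247 247
 246]
[ 0.5606 -0.0288  0.1153]
[0.5617, -0.027] left [289.7239 294.922 ] right [467.0684 294.8951] top [378.6675 212.2981]
[0.5617, -0.022] left [279.6809 291.6768] right [457.3622 293.1032] top [368.1731 209.4565]
[0.557, -0.025] left [283.8189 302.5434] right [460.14   303.2355] top [371.8489 220.9012]
```

```bash
python3 - <<'E'
from h import *
from scipy.optimize import least_squares as LS
np.set_printoptions(precision=4,suppress=True)
f=grab('wrist'); s=f['state']; p=np.array(s['ee_pos']); R=np.array(s['orientation'])
pts=np.array([[315,225],[298,240],[289,255],[283,270],[280,285],[378,208],[439,240],[451,255]])/1.5
for z in (.026,.023):
  W=np.array([atz(f,q,z)[:2] for q in pts])
  for r in (.0435,.0445,None):
    o=LS(lambda v:np.hypot(*(W-v[:2]).T)-(r or v[2]),[.56,-.027,.0435]); print(z,r,o.x,o.fun*1e3,'tool d',(R.T@(np.r_[o.x[:2],p[2]]-p))*1e3)
E
python3 go.py .5617 -.027 .107
```

```text
0.026 0.0435 [ 0.5633 -0.0221  0.0435] [-0.2744  0.153  -0.0512  0.141   0.4531 -0.1784 -0.1744  0.7321] tool d [ 3.8168 -5.8887 -0.0004]
0.026 0.0445 [ 0.562  -0.0227  0.0435] [ 0.0158  0.2566 -0.1448 -0.172  -0.0933  0.1841 -0.4587  0.1695] tool d [ 2.4231 -5.6259  0.0001]
0.026 None [ 0.5624 -0.0226  0.0443] [-0.0569  0.2296 -0.1234 -0.0965  0.0399  0.0933 -0.3915  0.3055] tool d [ 2.7708 -5.6908 -0.    ]
0.023 0.0435 [ 0.563  -0.022   0.0435] [-0.4535  0.0983  0.0161  0.3489  0.8108 -0.3998  0.0178  1.111 ] tool d [ 3.5413 -6.1262 -0.0003]
0.023 0.0445 [ 0.5617 -0.0226  0.0435] [-0.1662  0.1938 -0.0907  0.0183  0.2436 -0.0409 -0.2919  0.5186] tool d [ 2.1486 -5.8587  0.0002]
0.023 None [ 0.5612 -0.0228  0.0449] [-0.0577  0.2328 -0.1251 -0.0979  0.0404  0.0946 -0.397   0.3098] tool d [ 1.6281 -5.7607  0.0004]
pos [ 0.56 -0.03  0.12] yaw 15.2 shift [ 0.02 -0.06  0.34] flat [ 0.02 -0.06  0.34] turn [ 0.   -0.01 -0.  ] F [ 0.91 -0.08 -7.88]
```

drive_tool([
  [0, 0.09, -0.18, 0, 0, 0, 0],
  [0, 0, 0, 0, 0, 0, 0],
])

```text
time: 7.07
ee_pos: [0.5631, -0.0226, 0.1184]
orientation: [[0.965, 0.262, 0.003], [0.262, -0.965, 0.0], [0.003, 0.001, -1.0]]
ft_force: [-0.5, 0.8, -7.7]
opening: 0.0361
```

```bash
python3 go.py .5622 -.0226 .107;python3 -c "
from h import *
f=grab('wrist'); save(f,'w5',[150,100,350,300],3)"
```

```text
pos [ 0.56 -0.02  0.12] yaw 15.2 shift [-0.03 -0.01  0.38] flat [-0.03 -0.01  0.38] turn [ 0.   -0.02 -0.  ] F [-0.47  0.79 -7.73]
```

View pics/w5.png

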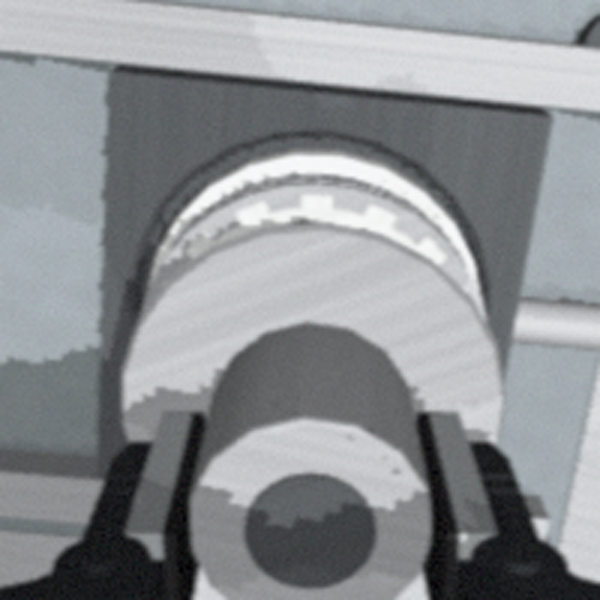

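The flange is now centred in the rim (rim apex and flange apex both near column 313 in the crop). I lower it.

drive_tool([
  [0, -0.03, 0, 0.2, 0, -0.02, 0],
  [0, 0, 0, 0.15, 0, 0, 0],
  [0, 0, 0, 0.05, 0, 0, 0],
])

```text
time: 7.37
ee_pos: [0.563, -0.023, 0.1071]
orientation: [[0.965, 0.263, 0.003], [0.263, -0.965, -0.001], [0.003, 0.002, -1.0]]
ft_force: [-0.4, -2.5, 4.7]
opening: 0.0362
```

```bash
python3 go.py .5622 -.0226 .107
```

```text
pos [ 0.56 -0.02  0.11] yaw 15.3 shift [-0.02 -0.02  0.  ] flat [-0.02 -0.02  0.  ] turn [ 0.02 -0.02 -0.  ] F [-0.42 -2.48  4.67]
```

Seated at the expected height with light contact. I release and rise.

drive_tool([
  [0.8, 0, 0, 0, 0, 0, 0],
  [0.8, 0, 0, 0, 0, 0, 0],
  [0.8, 0, 0, 0, 0, 0, 0],
  [0.8, 0, 0, 0, 0, 0, 0],
])

```text
time: 7.7
ee_pos: [0.5647, -0.0232, 0.1099]
orientation: [[0.965, 0.263, 0.009], [0.263, -0.965, -0.002], [0.008, 0.004, -1.0]]
ft_force: [0.1, 0.5, 0.2]
opening: 0.0683
```

drive_tool([
  [0.8, 0, 0, -0.5, 0, 0, 0],
  [0.8, 0, 0, -0.8, 0, 0, 0],
  [0.8, 0, 0, -0.8, 0, 0, 0],
])

```text
time: 7.95
ee_pos: [0.5625, -0.0231, 0.171]
orientation: [[0.965, 0.263, 0.003], [0.263, -0.965, -0.001], [0.003, 0.002, -1.0]]
ft_force: [0.4, -0.2, -0.2]
opening: 0.0685
```

```bash
python3 go.py .5622 -.0226 .107;python3 - <<'E'
from h import *
np.set_printoptions(precision=4,suppress=True)
f=grab('wrist'); save(f,'w6',sc=1.2)
print(f['state']['ee_pos'],f['state']['opening'])
for k,z in dict(nest=.02,bed_handle=.074,press=0,clutch=.02).items():
    for m in mark_of(k,f)[:2]: print(k,round(m['p'],2),np.array(m['location']),atz(f,m['location'],z))
E
```

```text
pos [ 0.56 -0.02  0.17] yaw 15.2 shift [-0.01 -0.02  2.13] flat [-0.01 -0.02  2.13] turn [ 0.02 -0.02 -0.  ] F [ 0.44 -0.23 -0.16]
[ 0.5625 -0.0231  0.171 ] 0.06850918960589969
bed_handle 0.63 [437.8 221.4] [ 0.5821 -0.1671  0.074 ]
press 0.93 [ 81.9 150.8] [0.5399 0.1427 0.    ]
clutch 0.66 [250.3 178. ] [ 0.562 -0.02   0.02 ]
```

View pics/w6.png

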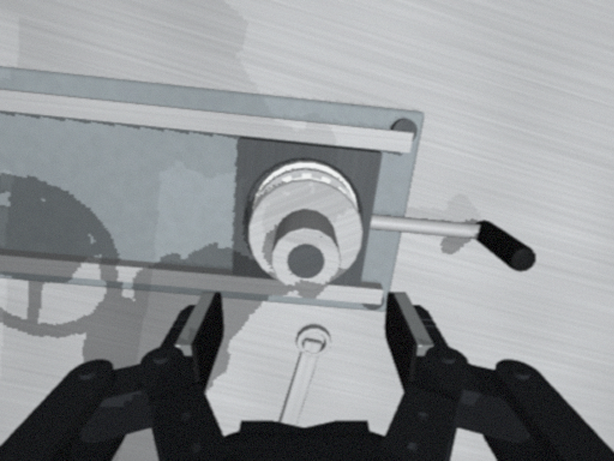

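Pack B stands upright in the seat; the handle top is at about (522,257). I move over the handle.

drive_tool([
  [0.8, -0.12, 0.8, 0, 0.02, -0.02, 0],
  [0.8, -0.12, 0.98, 0, 0, 0, 0],
  [0.8, -0.12, 0.98, 0, 0, 0, 0],
  [0.8, -0.12, 0.98, 0, 0, 0, 0],
  [0.8, -0.12, 0.9, 0, 0, 0, 0],
])

```text
time: 8.62
ee_pos: [0.5813, -0.1616, 0.1654]
orientation: [[0.963, 0.271, -0.004], [0.271, -0.963, 0.003], [-0.003, -0.004, -1.0]]
ft_force: [1.2, -0.6, 0.7]
opening: 0.0685
```

```bash
python3 go.py .583 -.166 .06;python3 - <<'E'
from h import *
np.set_printoptions(precision=4,suppress=True)
f=grab('wrist'); 
for k,z in dict(bed_handle=.074,clutch=.02).items():
    for m in mark_of(k,f)[:2]: print(k,round(m['p'],2),np.array(m['location']),atz(f,m['location'],z))
E
```

```text
pos [ 0.58 -0.16  0.17] yaw 15.7 shift [0.03 0.17 3.51] flat [0.01 0.16 3.51] turn [-0.03  0.03 -0.  ] F [ 1.18 -0.59  0.69]
bed_handle 0.87 [262.  199.9] [ 0.5836 -0.1666  0.074 ]
clutch 0.75 [ 98.  157.7] [ 0.5626 -0.0219  0.02  ]
```

drive_tool([
  [0.8, 0.05, 0.17, 0.7, -0.03, 0.03, 0],
  [0.8, 0, 0, 0.8, 0, 0, 0],
  [0.8, 0, 0, 0.8, 0, 0, 0],
  [0.8, 0, 0, 0.8, 0, 0, 0],
  [0.8, 0, 0, 0.3, 0, 0, 0],
])

```text
time: 9.18
ee_pos: [0.584, -0.1633, 0.0596]
orientation: [[0.963, 0.27, 0.002], [0.27, -0.963, 0.001], [0.002, -0.001, -1.0]]
ft_force: [-0.3, 0.2, -0.4]
opening: 0.0678
```

```bash
python3 go.py .5835 -.1664 .06
```

```text
pos [ 0.58 -0.16  0.06] yaw 15.6 shift [-0.04  0.1  -0.01] flat [-0.04  0.1  -0.01] turn [-0.   -0.02  0.  ] F [-0.28  0.2  -0.39]
```

drive_tool([
  [0, 0, 0.1, 0, 0, 0, 0],
  [0, 0, 0, 0, 0, 0, 0],
  [0, 0, 0, 0, 0, 0, 0],
  [0, 0, 0, 0, 0, 0, 0],
  [0, 0, 0, 0, 0, 0, 0],
])

```text
time: 9.6
ee_pos: [0.584, -0.1642, 0.0594]
orientation: [[0.962, 0.272, -0.001], [0.272, -0.962, 0.001], [-0.001, -0.002, -1.0]]
ft_force: [-0.1, 0.8, -12.1]
opening: 0.0161
```

drive_tool([
  [0, 0, 0, 0, 0, 0, 0],
  [0, 0, 0, 0, 0, 0, 0],
])

```text
time: 9.77
ee_pos: [0.5839, -0.1642, 0.0594]
orientation: [[0.962, 0.272, -0.002], [0.272, -0.962, 0.001], [-0.001, -0.002, -1.0]]
ft_force: [-0.8, -0.5, -7.8]
opening: 0.0164
```

```bash
python3 - <<'E'
from h import *
from go import go
s=read_state();p=np.array(s['ee_pos']);print(s['opening'])
go(p+.17*np.array([-.141,.99,0]))
E
```

```text
0.016436075787807022
pos [ 0.58 -0.16  0.06] yaw 15.8 shift [ 0.75 -5.62  0.01] flat [ 0.75 -5.62  0.  ] turn [-0.02  0.01 -0.  ] F [-0.85 -0.5  -7.8 ]
```

drive_tool([
  [0, 0.02, -0.15, 0, 0, 0, 0],
  [0, 0.04, -0.3, 0, 0, 0, 0],
  [0, 0.05, -0.4, 0, 0, 0, 0],
  [0, 0.05, -0.4, 0, 0, 0, 0],
  [0, 0.05, -0.4, 0, 0, 0, 0],
])

```text
time: 10.18
ee_pos: [0.5765, -0.1193, 0.0594]
orientation: [[0.964, 0.265, -0.002], [0.265, -0.964, -0.007], [-0.003, 0.006, -1.0]]
ft_force: [-0.0, -6.1, -6.7]
opening: 0.0162
```

```bash
python3 go.py .560 .0041 .0594 15.8
```

```text
pos [ 0.58 -0.12  0.06] yaw 15.8 shift [ 0.56 -4.11 -0.03] flat [ 0.59 -4.11 -0.  ] turn [ 0.05  0.03 -0.06] F [-0.   -6.06 -6.68]
```

drive_tool([
  [0, 0.06, -0.5, 0, 0.05, 0.02, 0],
  [0, 0.06, -0.5, 0, 0, 0, 0],
  [0, 0.06, -0.5, 0, 0, 0, 0],
  [0, 0.06, -0.5, 0, 0, 0, 0],
  [0, 0.06, -0.5, 0, 0, 0, 0],
])

```text
time: 10.6
ee_pos: [0.5644, -0.0464, 0.0594]
orientation: [[0.965, 0.261, -0.001], [0.261, -0.965, -0.008], [-0.003, 0.008, -1.0]]
ft_force: [-0.5, -6.7, -6.9]
opening: 0.0162
```

```bash
python3 go.py .560 .0041 .0594
```

```text
pos [ 0.56 -0.05  0.06] yaw 15.1 shift [ 0.3  -1.66 -0.01] flat [ 0.3  -1.66 -0.  ] turn [0.06 0.03 0.  ] F [-0.46 -6.74 -6.91]
```

drive_tool([
  [0, 0.05, -0.45, 0, 0.06, 0.02, 0],
  [0, 0.05, -0.45, 0, 0, 0, 0],
  [0, 0.04, -0.35, 0, 0, 0, 0],
  [0, 0.03, -0.25, 0, 0, 0, 0],
  [0, 0.02, -0.25, 0, 0, 0, 0],
])

```text
time: 11.02
ee_pos: [0.5567, 0.0003, 0.0596]
orientation: [[0.967, 0.256, 0.002], [0.256, -0.967, -0.022], [-0.003, 0.022, -1.0]]
ft_force: [17.3, -88.0, -16.9]
opening: 0.0164
```

```bash
python3 go.py .5562 .0036 .0594
```

```text
pos [0.56 0.   0.06] yaw 14.8 shift [ 0.01 -0.11  0.  ] flat [ 0.01 -0.11  0.01] turn [0.18 0.03 0.  ] F [ 17.25 -87.98 -16.86]
```

drive_tool([
  [0, 0, 0, 0, 0.1, 0, 0],
  [0, 0, 0, 0, 0, 0, 0],
])

```text
time: 11.18
ee_pos: [0.5568, -0.0013, 0.0594]
orientation: [[0.967, 0.254, -0.0], [0.254, -0.967, -0.013], [-0.004, 0.013, -1.0]]
ft_force: [0.1, 1.2, -5.8]
opening: 0.0163
```

```bash
python3 go.py .5562 .0036 .0594; python3 - <<'E'
from h import *
np.set_printoptions(precision=4,suppress=True)
f=grab('wrist'); 
for k,z in dict(bed_handle=.074,clutch=.02,press=0,foot=.148).items():
    for m in mark_of(k,f)[:2]: print(k,round(m['p'],2),np.array(m['location']),atz(f,m['location'],z))
E
```

```text
pos [ 0.56 -0.    0.06] yaw 14.7 shift [ 0.02 -0.16 -0.  ] flat [ 0.02 -0.16 -0.  ] turn [0.11 0.03 0.  ] F [ 0.12  1.21 -5.77]
bed_handle 0.91 [253.2 292.5] [ 0.5571 -0.0002  0.074 ]
```

drive_tool([
  [0, 0, -0.06, 0, 0.11, 0.03, 0],
  [0, 0, -0.06, 0, 0, 0, 0],
  [0, 0, -0.06, 0, 0, 0, 0],
])

```text
time: 11.68
ee_pos: [0.5567, -0.0003, 0.0594]
orientation: [[0.968, 0.252, 0.003], [0.252, -0.968, -0.011], [-0.0, 0.012, -1.0]]
ft_force: [4.6, -15.2, -8.8]
opening: 0.0162
```

```bash
python3 go.py .5562 .0036 .0594
```

```text
pos [ 0.56 -0.    0.06] yaw 14.6 shift [ 0.02 -0.13 -0.  ] flat [ 0.02 -0.13  0.  ] turn [0.1 0.  0. ] F [  4.58 -15.17  -8.81]
```

drive_tool([
  [0.5, 0, 0, 0, 0, 0, 0],
  [0.5, 0, 0, 0, 0, 0, 0],
  [0.5, 0, 0, 0, 0, 0, 0],
  [0.5, 0, 0, -0.5, 0.1, 0, 0],
  [0.5, 0, 0, -0.9, 0, 0, 0],
])

```text
time: 12.1
ee_pos: [0.5557, 0.0013, 0.1007]
orientation: [[0.968, 0.252, -0.003], [0.252, -0.968, 0.003], [-0.002, -0.003, -1.0]]
ft_force: [1.2, -0.1, -0.3]
opening: 0.0427
```

```bash
python3 go.py .5562 .0036 .38; python3 - <<'E'
from h import *
np.set_printoptions(precision=4,suppress=True)
f=grab('wrist'); 
for k,z in dict(bed_handle=.074,clutch=.02,press=0,foot=.148).items():
    for m in mark_of(k,f)[:2]: print(k,round(m['p'],2),np.array(m['location']),atz(f,m['location'],z))
E
```

```text
pos [0.56 0.   0.1 ] yaw 14.6 shift [ 0.02 -0.1  -9.31] flat [ 0.04 -0.07 -9.31] turn [-0.03  0.02 -0.  ] F [ 1.23 -0.08 -0.27]
bed_handle 0.88 [254.9 242.1] [0.557  0.0016 0.074 ]
clutch 0.68 [ 48.  187.9] [0.5327 0.1446 0.02  ]
```

drive_tool([
  [0.5, -0.2, 0.1, -0.95, -0.03, 0.02, 0],
  [0.5, -0.2, 0.1, -0.95, 0, 0, 0],
  [0.5, -0.2, 0, -0.95, 0, 0, 0],
  [0.5, -0.2, 0, -0.95, 0, 0, 0],
  [0.5, -0.2, 0, -0.95, 0, 0, 0],
])

```text
time: 12.77
ee_pos: [0.5244, -0.0113, 0.2376]
orientation: [[0.967, 0.254, -0.014], [0.254, -0.967, 0.0], [-0.014, -0.004, -1.0]]
ft_force: [0.7, 0.9, -0.0]
opening: 0.043
```

drive_tool([
  [0.5, 0, 0, -0.95, 0, 0, 0],
  [0.5, 0, 0, -0.95, 0, 0, 0],
  [0.5, 0, 0, -0.95, 0, 0, 0],
  [0.5, 0, 0, -0.95, 0, 0, 0],
  [0.5, 0, 0, -0.9, 0, 0, 0],
])

```text
time: 13.18
ee_pos: [0.5239, -0.0107, 0.382]
orientation: [[0.967, 0.254, -0.019], [0.254, -0.967, 0.001], [-0.018, -0.006, -1.0]]
ft_force: [1.1, -0.2, -0.1]
opening: 0.0423
```

```bash
python3 go.py .545 .12 .38
```

```text
pos [ 0.52 -0.01  0.38] yaw 14.7 shift [ 1.79 -4.03  0.06] flat [ 1.79 -4.04  0.07] turn [-0.05  0.15 -0.  ] F [ 1.06 -0.23 -0.06]
```

drive_tool([
  [0.5, 0.3, -0.7, 0, -0.05, 0.15, 0],
  [0.5, 0.3, -0.9, 0, 0, 0, 0],
  [0.5, 0.3, -0.9, 0, 0, 0, 0],
  [0.5, 0.3, -0.9, 0, 0, 0, 0],
  [0.5, 0.3, -0.7, 0, 0, 0, 0],
])

```text
time: 13.6
ee_pos: [0.538, 0.1212, 0.3863]
orientation: [[0.969, 0.248, 0.007], [0.248, -0.969, 0.0], [0.007, 0.001, -1.0]]
ft_force: [0.4, -0.4, -0.4]
opening: 0.0428
```

```bash
python3 go.py .604 .141 .36; python3 - <<'E'
from h import *
np.set_printoptions(precision=4,suppress=True)
f=grab('wrist'); save(f,'w7',sc=1.2)
for k,z in dict(crank=.28,clutch=.02,foot=.148).items():
    for m in mark_of(k,f)[:2]: print(k,round(m['p'],2),np.array(m['location']),atz(f,m['location'],z))
for m in silhouettes('crank',f)[:2]: print('sil',m['p'],m['rect'],m['pixels'].sum())
for n in('top','scene'):
    f=grab(n)
    for m in mark_of('crank',f)[:2]: print(n,round(m['p'],2),np.array(m['location']),atz(f,m['location'],.28))
E
```

```text
pos [0.54 0.12 0.39] yaw 14.3 shift [ 2.29 -0.09  0.89] flat [ 2.29 -0.09  0.88] turn [ 0.01 -0.06 -0.  ] F [ 0.43 -0.39 -0.38]
crank 0.76 [246.6 104.5] [0.604  0.1436 0.28  ]
clutch 0.95 [235.7 139.4] [0.5315 0.1485 0.02  ]
clutch 0.4 [322.3 253.7] [ 0.369  -0.0505  0.02  ]
foot 0.71 [237.2 152.3] [0.5396 0.1417 0.148 ]
scene 0.58 [311.2 190.1] [0.6063 0.1371 0.28  ]
```

View pics/w7.png

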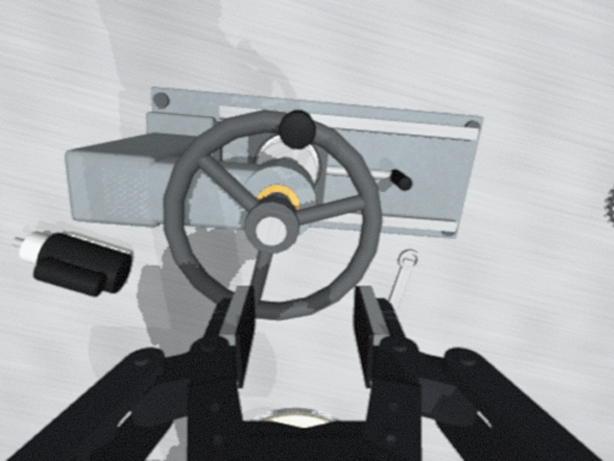

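The crank knob is at (297,129) and the wheel hub at (271,228). I compute both positions.

```bash
python3 - <<'E'
from h import *
from scipy.optimize import least_squares as LS
np.set_printoptions(precision=4,suppress=True)
f=grab('wrist')
print('crank',atz(f,(247.5,107.5),.326))
for z in(.27,.28,.29): print('hub',z,atz(f,(226,190),z))
# rim outer ellipse, manual points
q=np.array([[163,210],[383,205],[272,321],[172,165],[372,160],[190,272],[362,268]])/1.2
for z in(.27,.28):
    W=np.array([atz(f,x,z)[:2] for x in q]); o=LS(lambda v:np.hypot(*(W-v[:2]).T)-v[2],[.535,.143,.08]); print('rim',z,o.x,o.fun*1e3)
E
python3 go.py .603 .142 .36
```

```text
crank [0.6055 0.1397 0.326 ]
hub 0.27 [0.5333 0.1409 0.27  ]
hub 0.28 [0.5368 0.1409 0.28  ]
hub 0.29 [0.5404 0.1408 0.29  ]
rim 0.27 [0.539  0.1404 0.0748] [ 0.074  -0.2604  4.2903  0.4046  1.7066 -2.8115 -3.4036]
rim 0.28 [0.5423 0.1404 0.0717] [ 0.0709 -0.2495  4.1118  0.3878  1.6356 -2.6945 -3.262 ]
pos [0.54 0.12 0.39] yaw 14.3 shift [ 2.28 -0.23  0.92] flat [ 2.29 -0.22  0.9 ] turn [ 0.02 -0.06 -0.  ] F [-0.19 -0.12 -0.45]
```

drive_tool([
  [0.6, 0.75, -0.06, 0, 0.02, -0.06, 0],
  [0.6, 0.75, -0.06, 0, 0, 0, 0],
  [0.6, 0.75, -0.06, 0, 0, 0, 0],
  [0.6, 0, 0, 0, 0, 0, 0],
])

```text
time: 14.43
ee_pos: [0.6032, 0.138, 0.3876]
orientation: [[0.97, 0.242, 0.0], [0.242, -0.97, 0.001], [0.0, -0.001, -1.0]]
ft_force: [-1.0, -0.6, -0.9]
opening: 0.0509
```

```bash
python3 go.py .6045 .1405 .312
```

```text
pos [0.6  0.14 0.39] yaw 14.0 shift [ 0.06 -0.07  2.52] flat [ 0.06 -0.07  2.52] turn [-0.01 -0.    0.  ] F [-0.98 -0.63 -0.86]
```

drive_tool([
  [0.6, 0.06, -0.07, 0.5, 0, 0, 0],
  [0.6, 0, 0, 0.7, 0, 0, 0],
  [0.6, 0, 0, 0.7, 0, 0, 0],
  [0.6, 0, 0, 0.5, 0, 0, 0],
  [0.6, 0, 0, 0.1, 0, 0, 0],
])

```text
time: 14.85
ee_pos: [0.606, 0.1381, 0.3096]
orientation: [[0.971, 0.239, 0.002], [0.239, -0.971, 0.001], [0.002, -0.001, -1.0]]
ft_force: [-0.6, -0.2, -0.7]
opening: 0.0514
```

```bash
python3 go.py .6045 .1405 .312
```

```text
pos [0.61 0.14 0.31] yaw 13.8 shift [-0.03 -0.09 -0.08] flat [-0.03 -0.09 -0.08] turn [-0.   -0.02  0.  ] F [-0.59 -0.22 -0.66]
```

drive_tool([
  [0, -0.03, -0.08, -0.08, 0, 0, 0],
  [0, 0, 0, 0, 0, 0, 0],
  [0, 0, 0, 0, 0, 0, 0],
  [0, 0, 0, 0, 0, 0, 0],
  [0, 0, 0, 0, 0, 0, 0],
])

```text
time: 15.27
ee_pos: [0.6027, 0.1402, 0.3137]
orientation: [[0.971, 0.238, -0.001], [0.238, -0.971, 0.003], [-0.0, -0.003, -1.0]]
ft_force: [-0.4, 2.2, -7.7]
opening: 0.0178
```

drive_tool([
  [0, 0, 0, 0, 0, 0, 0],
  [0, 0, 0, 0, 0, 0, 0],
])

```text
time: 15.43
ee_pos: [0.6029, 0.1404, 0.3136]
orientation: [[0.971, 0.239, -0.001], [0.239, -0.971, 0.002], [-0.001, -0.003, -1.0]]
ft_force: [-0.7, 1.5, -5.9]
opening: 0.0181
```

```bash
cat > arc.py <<'E'
# arc.py dir: tool-unit rows to lead crank on by given degrees per row from the present measured pose
import sys; from h import *
from scipy.spatial.transform import Rotation as Ro
np.set_printoptions(precision=2,suppress=True)
C=np.array([float(sys.argv[1]),float(sys.argv[2])]); degs=[float(x) for x in sys.argv[3].split(',')]
yaw0=float(sys.argv[4]); r=.07
s=read_state(); R=np.array(s['orientation']); p=np.array(s['ee_pos']); F=np.array(s['ft_force'])
th=np.arctan2(*(p[:2]-C)[::-1]); print('t',round(s['time'],2),'th',round(np.degrees(th),1),'r mm',round(np.hypot(*(p[:2]-C))*1e3,1),'z',round(p[2],4),'open',round(s['opening'],4))
tg=np.array([np.sin(th),-np.cos(th)]); rd=np.array([np.cos(th),np.sin(th)])
print('F',F,'tangential(resist)',round(-F[:2]@tg,1),'radial',round(F[:2]@rd,1))
c,d=np.cos(np.radians(yaw0)),np.sin(np.radians(yaw0)); D=np.array([[c,d,0],[d,-c,0],[0,0,-1.]])
print('turn',Ro.from_matrix(R.T@D).as_rotvec()/.12)
cur=p.copy(); z0=p[2]; a=th
for g in degs:
    a-=np.radians(g); z0-=np.radians(g)*.02/(2*np.pi)
    n=np.r_[C+r*np.array([np.cos(a),np.sin(a)]),z0]; print((D.T@(n-cur)/.03).round(2)); cur=n
E
python3 arc.py .534 .1425 10,20,20,20,20 13.8
```

```text
t 15.43 th -1.8 r mm 68.9 z 0.3136 open 0.0181
F [-0.71  1.45 -5.87] tangential(resist) 1.4 radial -0.8
turn [-0.02  0.01  0.  ]
[-0.11  0.39  0.02]
[-0.47  0.66  0.04]
[-0.67  0.46  0.04]
[-0.78  0.2   0.04]
[-0.81 -0.08  0.04]
```

drive_tool([
  [0, -0.08, 0.39, 0.02, 0, 0, 0],
  [0, -0.45, 0.66, 0.04, 0, 0, 0],
  [0, -0.67, 0.46, 0.04, 0, 0, 0],
])

```text
time: 15.68
ee_pos: [0.582, 0.0924, 0.3111]
orientation: [[0.97, 0.245, 0.005], [0.245, -0.97, 0.01], [0.007, -0.009, -1.0]]
ft_force: [6.5, 4.9, -2.5]
opening: 0.0177
```

```bash
python3 arc.py .534 .1425 20,20,20,20,20 13.8
```

```text
t 15.68 th -46.2 r mm 69.4 z 0.3111 open 0.0177
F [ 6.46  4.86 -2.52] tangential(resist) 8.0 radial 1.0
turn [-0.07 -0.06  0.05]
[-0.75  0.29  0.04]
[-0.81 -0.    0.04]
[-0.76 -0.28  0.04]
[-0.62 -0.52  0.04]
[-0.4  -0.7   0.04]
```

drive_tool([
  [0, -0.75, 0.29, 0.04, -0.07, -0.06, 0.05],
  [0, -0.81, 0, 0.04, 0, 0, 0],
  [0, -0.76, -0.28, 0.04, 0, 0, 0],
  [0, -0.62, -0.52, 0.04, 0, 0, 0],
  [0, -0.4, -0.7, 0.04, 0, 0, 0],
])

```text
time: 16.1
ee_pos: [0.4802, 0.0976, 0.3063]
orientation: [[0.973, 0.231, 0.021], [0.232, -0.973, -0.002], [0.02, 0.007, -1.0]]
ft_force: [6.5, -5.6, -10.0]
opening: 0.0176
```

```bash
python3 arc.py .534 .1425 20,20,20,20,20 13.8
```

```text
t 16.1 th -140.2 r mm 70.1 z 0.3063 open 0.0176
F [  6.46  -5.65 -10.03] tangential(resist) 8.5 radial -1.4
turn [ 0.06 -0.16 -0.06]
[-0.22 -0.78  0.04]
[ 0.06 -0.81  0.04]
[ 0.33 -0.74  0.04]
[ 0.56 -0.58  0.04]
[ 0.73 -0.36  0.04]
```

drive_tool([
  [0, -0.22, -0.78, 0.05, 0.06, -0.16, -0.06],
  [0, 0.06, -0.81, 0.04, 0, -0.03, 0],
  [0, 0.33, -0.74, 0.04, 0, 0, 0],
  [0, 0.56, -0.58, 0.04, 0, 0, 0],
  [0, 0.73, -0.36, 0.04, 0, 0, 0],
])

```text
time: 16.52
ee_pos: [0.4924, 0.1607, 0.309]
orientation: [[0.955, 0.297, -0.026], [0.297, -0.955, 0.021], [-0.018, -0.028, -0.999]]
ft_force: [-61.8, 9.2, 17.4]
opening: 0.0176
```

```bash
python3 arc.py .534 .1425 20,20,20,20,20 13.8
```

```text
t 16.52 th 156.4 r mm 45.4 z 0.309 open 0.0176
F [-61.83   9.19  17.41] tangential(resist) 16.4 radial 60.3
turn [-0.23  0.16  0.51]
[-0.05 -1.05  0.04]
[ 0.75 -0.31  0.04]
[ 0.81 -0.04  0.04]
[0.77 0.24 0.04]
[0.64 0.49 0.04]
```

The radius has drifted inward with 60 N of radial force, so I relax and check before going on.

drive_tool([
  [0, 0, 0, 0, 0, 0, 0],
])

```text
time: 16.6
ee_pos: [0.4872, 0.1633, 0.308]
orientation: [[0.953, 0.299, -0.042], [0.3, -0.954, 0.026], [-0.032, -0.037, -0.999]]
ft_force: [-28.0, 8.9, -33.6]
opening: 0.0178
```

```bash
python3 arc.py .534 .1425 20 13.8; python3 - <<'E'
from h import *
np.set_printoptions(precision=4,suppress=True)
print(read_state()['joints'])
f=grab('wrist'); save(f,'w8',sc=1.2)
E
```

```text
t 16.6 th 156.0 r mm 51.2 z 0.308 open 0.0178
F [-28.     8.94 -33.65] tangential(resist) 3.2 radial 29.2
turn [-0.3   0.28  0.53]
[ 0.1  -0.93  0.04]
[ 17.422    3.5103  14.9817 103.3146   2.1426 179.9453]
```

View pics/w8.png

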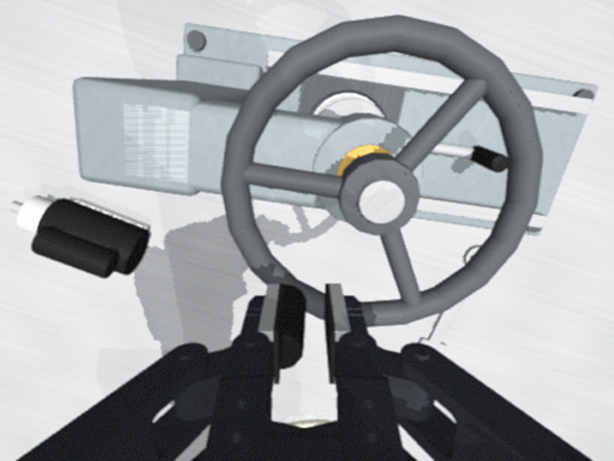

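Joint 6 has reached its upper limit, since j6 = 180 + j1 − yaw. The crank is at about (290,330), held off-centre. I release, rise and regrasp with more yaw.

drive_tool([
  [0.6, 0, 0, 0, 0, 0, 0],
  [0.6, 0, 0, 0, 0, 0, 0],
  [0.6, 0, 0, 0, 0, 0, 0],
  [0.6, 0, 0, -0.2, 0, 0, -0.3],
  [0.6, 0, 0, -0.5, 0, 0, -0.3],
])

```text
time: 17.07
ee_pos: [0.4876, 0.1639, 0.3285]
orientation: [[0.928, 0.369, -0.045], [0.37, -0.929, 0.028], [-0.031, -0.043, -0.999]]
ft_force: [-0.9, 0.0, 0.4]
opening: 0.0514
```

```bash
python3 arc.py .534 .1425 20 50; python3 - <<'E'
from h import *
np.set_printoptions(precision=4,suppress=True)
print(read_state()['joints'])
E
```

```text
t 17.07 th 155.2 r mm 51.1 z 0.3285 open 0.0514
F [-0.93  0.03  0.42] tangential(resist) 0.4 radial 0.9
turn [-0.41  0.17 -4.12]
[ 0.64 -0.68  0.04]
[ 17.3797   4.5586  18.443  105.8483   2.3198 175.6411]
```

drive_tool([
  [0.6, -0.3, 0, -0.6, -0.41, 0.17, -0.8],
  [0.6, -0.3, 0, -0.6, 0, 0, -0.9],
  [0.6, -0.3, 0, -0.6, 0, 0, -0.9],
  [0.6, -0.3, 0, 0, 0, 0, -0.9],
  [0.6, 0, 0, 0, 0, 0, -0.6],
])

```text
time: 17.48
ee_pos: [0.4602, 0.1428, 0.3916]
orientation: [[0.63, 0.776, 0.01], [0.776, -0.63, -0.008], [0.0, 0.013, -1.0]]
ft_force: [-0.1, 0.3, -0.4]
opening: 0.0515
```

```bash
python3 arc.py .534 .1425 20 50; python3 - <<'E'
from h import *
np.set_printoptions(precision=4,suppress=True)
print(read_state()['joints'])
f=grab('wrist'); save(f,'w9',sc=1.2)
for m in mark_of('crank',f)[:2]: print(m['p'],m['location'],atz(f,m['location'],.269))
for n in('top','scene'):
    f=grab(n)
    for m in mark_of('crank',f)[:2]: print(n,round(m['p'],2),np.array(m['location']),atz(f,m['location'],.269))
E
```

```text
t 17.48 th 179.8 r mm 73.8 z 0.3916 open 0.0515
F [-0.1   0.27 -0.37] tangential(resist) -0.3 radial 0.1
turn [ 0.11 -0.    0.14]
[ 0.78 -0.31  0.04]
[ 17.5874   1.1506  22.4202 110.8423  -0.6304 146.6513]
0.69 [239.6, 158.0] [0.4689 0.1695 0.269 ]
scene 0.57 [308.5 165.2] [0.4773 0.1635 0.269 ]
scene 0.24 [233.4 210.4] [ 0.6407 -0.0997  0.269 ]
```

View pics/w9.png

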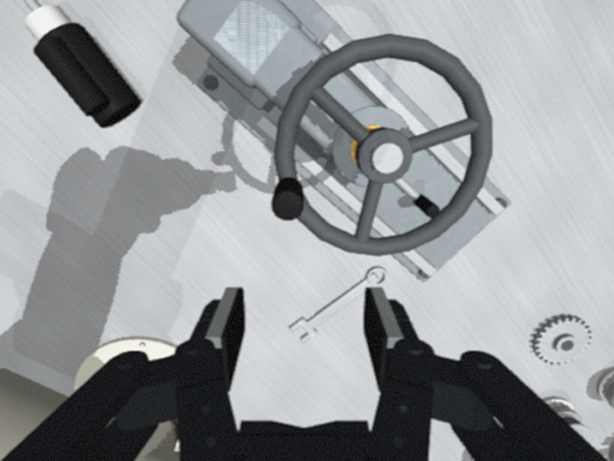

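The crank top is at (287,204). I compute where it is and how far the spindle has turned.

```bash
python3 - <<'E'
from h import *
np.set_printoptions(precision=4,suppress=True)
f=grab('wrist')
C=np.array([.534,.1425])
for z in(.312,.315,.317):
    P=atz(f,(239.2,170),z); d=P[:2]-C; print(P,np.hypot(*d),np.degrees(np.arctan2(d[1],d[0])))
print('base mark',atz(f,(239.6,158),.269))
E
python3 go.py .4665 .163 .303 50
```

```text
[0.4716 0.1716 0.312 ] 0.06887430515773589 155.00736999618633
[0.4722 0.1722 0.315 ] 0.06856132485811946 154.34493375654196
[0.4726 0.1726 0.317 ] 0.06835780147666191 153.89997817606127
base mark [0.4694 0.1707 0.269 ]
pos [0.46 0.14 0.39] yaw 50.0 shift [ 0.63 -0.28  2.86] flat [ 0.62 -0.26  2.86] turn [0.08 0.03 0.08] F [ 0.18 -0.15  0.34]
```

```bash
python3 go.py .4705 .1715 .3023 50
```

```text
pos [0.46 0.14 0.39] yaw 50.0 shift [ 0.93 -0.36  2.88] flat [ 0.92 -0.34  2.88] turn [0.08 0.03 0.08] F [ 0.18 -0.15  0.34]
```

drive_tool([
  [0.6, 0.46, -0.18, 0, 0.08, 0.03, 0.08],
  [0.6, 0.46, -0.17, 0, 0, 0, 0],
  [0.6, 0, 0, 0, 0, 0, 0],
  [0.6, 0, 0, 0.4, 0, 0, 0],
])

```text
time: 18.17
ee_pos: [0.4714, 0.1733, 0.3771]
orientation: [[0.646, 0.763, 0.001], [0.763, -0.646, -0.0], [0.0, 0.001, -1.0]]
ft_force: [0.1, -0.1, 0.2]
opening: 0.0513
```

```bash
python3 go.py .4705 .1715 .3023 50
```

```text
pos [0.47 0.17 0.38] yaw 50.0 shift [-0.07  0.01  2.49] flat [-0.07  0.02  2.49] turn [ 0.01 -0.   -0.04] F [ 0.15 -0.11  0.24]
```

drive_tool([
  [0.6, -0.07, 0.02, 0.6, 0, 0, 0],
  [0.6, 0, 0, 0.6, 0, 0, 0],
  [0.6, 0, 0, 0.6, 0, 0, 0],
  [0.6, 0, 0, 0.5, 0, 0, 0],
  [0.6, 0, 0, 0.1, 0, 0, 0],
])

```text
time: 18.58
ee_pos: [0.4711, 0.1726, 0.2994]
orientation: [[0.645, 0.764, -0.001], [0.764, -0.645, -0.003], [-0.003, 0.001, -1.0]]
ft_force: [-0.6, 0.5, -0.5]
opening: 0.0512
```

```bash
python3 go.py .4705 .1715 .3023 50
```

```text
pos [0.47 0.17 0.3 ] yaw 50.0 shift [-0.04  0.01 -0.1 ] flat [-0.04  0.01 -0.1 ] turn [ 0.01  0.03 -0.03] F [-0.59  0.5  -0.49]
```

drive_tool([
  [0, -0.03, 0.01, -0.1, 0, 0.03, 0],
  [0, 0, 0, 0, 0, 0, 0],
  [0, 0, 0, 0, 0, 0, 0],
  [0, 0, 0, 0, 0, 0, 0],
  [0, 0, 0, 0, 0, 0, 0],
])

```text
time: 19.0
ee_pos: [0.4714, 0.1713, 0.3031]
orientation: [[0.646, 0.764, 0.001], [0.764, -0.646, -0.003], [-0.001, 0.003, -1.0]]
ft_force: [1.3, -1.7, -5.5]
opening: 0.0179
```

drive_tool([
  [0, 0, 0, 0, 0, 0, 0],
  [0, 0, 0, 0, 0, 0, 0],
])

```text
time: 19.17
ee_pos: [0.4715, 0.1712, 0.3031]
orientation: [[0.646, 0.763, 0.001], [0.763, -0.646, -0.003], [-0.002, 0.002, -1.0]]
ft_force: [0.3, -1.0, -5.9]
opening: 0.0177
```

```bash
python3 arc.py .534 .1425 10,18,18,18,18 50
```

```text
t 19.17 th 155.3 r mm 68.8 z 0.3031 open 0.0177
F [ 0.32 -0.97 -5.91] tangential(resist) 0.7 radial -0.7
turn [ 0.02  0.02 -0.03]
[ 0.39 -0.11  0.02]
[0.73 0.05 0.03]
[0.68 0.27 0.03]
[0.56 0.47 0.03]
[0.39 0.62 0.03]
```

drive_tool([
  [0, 0.36, -0.11, 0.02, 0, 0, 0],
  [0, 0.73, 0.05, 0.03, 0, 0, 0],
  [0, 0.68, 0.27, 0.03, 0, 0, 0],
  [0, 0.56, 0.47, 0.03, 0, 0, 0],
])

```text
time: 19.5
ee_pos: [0.5254, 0.212, 0.3014]
orientation: [[0.646, 0.763, -0.012], [0.763, -0.646, -0.002], [-0.009, -0.008, -1.0]]
ft_force: [-11.1, 7.6, -6.1]
opening: 0.0179
```

```bash
python3 arc.py .534 .1425 20,20,20,20,20 50
```

```text
t 19.5 th 97.1 r mm 70.0 z 0.3014 open 0.0179
F [-11.05   7.62  -6.09] tangential(resist) 10.0 radial 8.9
turn [-0.07  0.07 -0.04]
[0.49 0.65 0.04]
[0.24 0.77 0.04]
[-0.04  0.81  0.04]
[-0.32  0.75  0.04]
[-0.55  0.59  0.04]
```

drive_tool([
  [0, 0.49, 0.65, 0.06, -0.07, 0.07, -0.04],
  [0, 0.24, 0.77, 0.06, 0, 0, 0],
  [0, -0.04, 0.81, 0.05, 0, 0, 0],
  [0, -0.32, 0.75, 0.05, 0, 0, 0],
])

```text
time: 19.83
ee_pos: [0.6008, 0.1748, 0.296]
orientation: [[0.632, 0.775, -0.005], [0.775, -0.632, 0.018], [0.01, -0.015, -1.0]]
ft_force: [-2.6, 7.8, -1.2]
opening: 0.0175
```

```bash
python3 arc.py .534 .1425 20,20,20,20,20 50
```

```text
t 19.83 th 25.8 r mm 74.2 z 0.296 open 0.0175
F [-2.59  7.85 -1.25] tangential(resist) 8.2 radial 1.1
turn [-0.13 -0.08  0.11]
[-0.58  0.61  0.04]
[-0.66  0.47  0.04]
[-0.78  0.22  0.04]
[-0.81 -0.06  0.04]
[-0.74 -0.33  0.04]
```

drive_tool([
  [0, -0.52, 0.63, 0.04, -0.13, -0.08, 0.11],
  [0, -0.66, 0.47, 0.04, 0, 0, 0],
  [0, -0.78, 0.22, 0.04, 0, 0, 0],
  [0, -0.81, -0.06, 0.04, 0, 0, 0],
])

```text
time: 20.17
ee_pos: [0.5817, 0.0914, 0.2914]
orientation: [[0.638, 0.77, 0.006], [0.77, -0.638, 0.015], [0.016, -0.005, -1.0]]
ft_force: [5.2, 7.2, -2.7]
opening: 0.0178
```

```bash
python3 arc.py .534 .1425 10,10,10,10,10 50; python3 -c "
from h import *
print(read_state()['joints'])"
```

```text
t 20.17 th -47.0 r mm 69.9 z 0.2914 open 0.0178
F [ 5.2   7.15 -2.7 ] tangential(resist) 8.7 radial -1.7
turn [-0.04 -0.13  0.05]
[-0.4  -0.08  0.02]
[-0.38 -0.15  0.02]
[-0.34 -0.22  0.02]
[-0.3  -0.27  0.02]
[-0.25 -0.32  0.02]
[  8.55716493  11.21200089  21.65664901  99.96543031   0.8160017
 138.23216756]
```

drive_tool([
  [0, -0.72, -0.2, 0.04, -0.04, -0.13, 0.05],
  [0, -0.6, -0.45, 0.04, 0, 0, 0],
  [0, -0.4, -0.62, 0.04, 0, 0, 0],
])

```text
time: 20.42
ee_pos: [0.5212, 0.077, 0.2883]
orientation: [[0.644, 0.765, 0.008], [0.765, -0.644, 0.01], [0.012, -0.0, -1.0]]
ft_force: [9.6, 2.2, -1.4]
opening: 0.0178
```

```bash
python3 arc.py .534 .1425 10,10,10,10,10 50
```

```text
t 20.42 th -101.1 r mm 66.8 z 0.2883 open 0.0178
F [ 9.64  2.2  -1.43] tangential(resist) 9.0 radial -4.0
turn [-0.   -0.1  -0.01]
[-0.26 -0.32  0.02]
[-0.1  -0.39  0.02]
[-0.03 -0.41  0.02]
[ 0.04 -0.4   0.02]
[ 0.11 -0.39  0.02]
```

drive_tool([
  [0, -0.24, -0.32, 0.03, 0, -0.1, 0],
  [0, -0.1, -0.39, 0.02, 0, 0, 0],
])

```text
time: 20.58
ee_pos: [0.5003, 0.0846, 0.2872]
orientation: [[0.644, 0.765, 0.01], [0.765, -0.644, 0.006], [0.011, 0.004, -1.0]]
ft_force: [15.2, 2.2, -6.8]
opening: 0.0177
```

drive_tool([
  [0, -0.03, -0.41, 0.02, 0, 0, 0],
  [0, 0.04, -0.4, 0.02, 0, 0, 0],
])

```text
time: 20.75
ee_pos: [0.4849, 0.1001, 0.2871]
orientation: [[0.645, 0.764, 0.021], [0.764, -0.645, 0.004], [0.016, 0.014, -1.0]]
ft_force: [10.9, -8.9, -7.5]
opening: 0.0177
```

```bash
python3 arc.py .534 .1425 10,10,10,10,10,10 50
```

```text
t 20.75 th -139.2 r mm 64.9 z 0.2871 open 0.0177
F [10.92 -8.94 -7.54] tangential(resist) 13.9 radial -2.4
turn [ 0.11 -0.14 -0.02]
[-0.07 -0.42  0.02]
[ 0.17 -0.37  0.02]
[ 0.23 -0.34  0.02]
[ 0.28 -0.29  0.02]
[ 0.33 -0.24  0.02]
[ 0.37 -0.18  0.02]
```

The resistance may be rising, so I check with slow small steps.

drive_tool([
  [0, -0.06, -0.2, 0.02, 0.11, -0.14, 0],
])

```text
time: 20.83
ee_pos: [0.4804, 0.1028, 0.2863]
orientation: [[0.645, 0.764, 0.005], [0.764, -0.645, -0.002], [0.002, 0.005, -1.0]]
ft_force: [19.1, -2.8, -18.0]
opening: 0.0179
```

drive_tool([
  [0, 0.04, -0.14, 0.01, 0, 0, 0],
])

```text
time: 20.92
ee_pos: [0.4795, 0.106, 0.2863]
orientation: [[0.645, 0.764, 0.009], [0.764, -0.645, -0.005], [0.002, 0.01, -1.0]]
ft_force: [8.6, -9.0, -0.5]
opening: 0.0175
```

```bash
python3 arc.py .534 .1425 4,4 50; python3 - <<'E'
from h import *
np.set_printoptions(precision=4,suppress=True)
f=grab('scene'); save(f,'s2',[255,150,385,270],5)
for k in('foot','clutch','crank'):
    for m in mark_of(k,f)[:1]: print(k,m['p'],m['location'])
P=lambda x,y,z:proj(f,[x,y,z]).round(1)
for z in(.110,.116,.122,.148-.0279,.148): print(z,P(.534,.1435,z))
E
```

```text
t 20.92 th -146.2 r mm 65.6 z 0.2863 open 0.0175
F [ 8.6  -9.04 -0.48] tangential(resist) 12.3 radial -2.1
turn [ 0.08 -0.02 -0.03]
[-0.09 -0.2   0.01]
[ 0.06 -0.15  0.01]
foot 0.83 [303.3, 214.0]
clutch 0.77 [301.6, 233.2]
crank 0.42 [289.6, 172.3]
0.11 [303.5 214. ]
0.116 [303.6 212.7]
0.122 [303.7 211.4]
0.12009999999999998 [303.7 211.8]
0.148 [304.2 205.7]
```

View pics/s2.png

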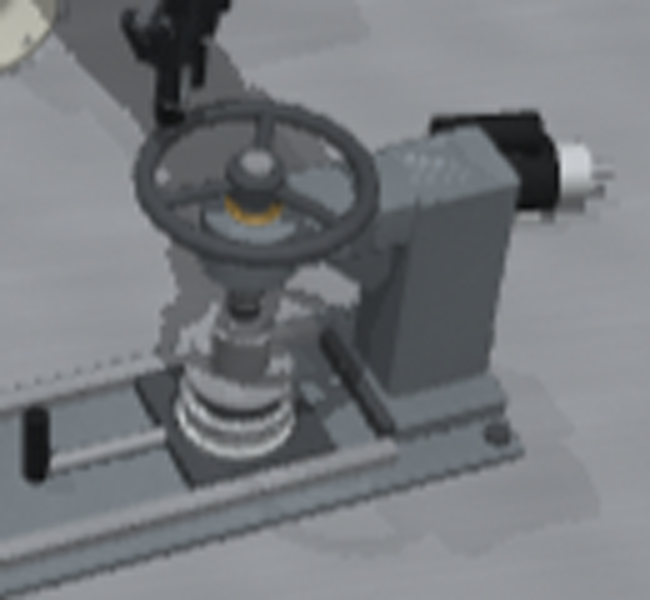

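The scene view shows the foot at the collar top, and the foot marks agree with z of about 0.110. Three image cues put this pack's collar top near 0.110. The crank marks in the two cameras suggest the screw did not start fully up. Together with the 9→12 N step, touch was between θ −103° and −121°, so the quarter turn ends at θ ≈ 158°. I now work out those last rows.

```bash
python3 arc.py .537 .146 8,8,8,8,8,8,8 50; python3 - <<'E'
# triangulate crank at start from top & scene marks
from h import *
ft=grab('top'); fs=grab('scene')
def tri(a,b):
    o1,d1=ray(ft,a);o2,d2=ray(fs,b); s=np.linalg.lstsq(np.c_[d1,-d2],o2-o1,rcond=None)[0]; A=o1+s[0]*d1;B=o2+s[1]*d2; print((A+B)/2,np.linalg.norm(A-B))
tri((187,149.9),(314.3,192)); tri((186.2,147.4),(313.8,192.1)); print('foot');tri((192.2,182.1),(307.1,207));tri((190.4,180.8),(308.2,205.6))
E
```

```text
t 21.12 th -145.0 r mm 70.1 z 0.2864 open 0.0179
F [10.37 -7.24 -6.75] tangential(resist) 11.9 radial -4.4
turn [ 0.08 -0.02 -0.03]
[ 0.11 -0.31  0.01]
[ 0.15 -0.29  0.01]
[ 0.19 -0.27  0.01]
[ 0.22 -0.24  0.01]
[ 0.25 -0.2   0.01]
[ 0.28 -0.17  0.01]
[ 0.3  -0.13  0.01]
[0.59911878 0.14467947 0.26390218] 0.00988447098642135
[0.60439273 0.14374047 0.26881011] 0.0051402199854145274
foot
[0.53492959 0.14859167 0.14112874] 0.009309712724772724
[0.5371077  0.15194943 0.14907118] 0.007680596625359967
```

drive_tool([
  [0, 0.11, -0.31, 0.01, 0.08, -0.02, 0],
  [0, 0.15, -0.29, 0.01, 0, 0, 0],
  [0, 0.19, -0.27, 0.01, 0, 0, 0],
])

```text
time: 21.47
ee_pos: [0.4715, 0.1278, 0.2862]
orientation: [[0.65, 0.76, 0.007], [0.76, -0.65, -0.012], [-0.005, 0.013, -1.0]]
ft_force: [1.2, -15.3, -4.3]
opening: 0.0175
```

```bash
python3 arc.py .537 .146 8,8,8,8,8 50
```

```text
t 21.47 th -164.4 r mm 67.9 z 0.2862 open 0.0175
F [  1.17 -15.26  -4.34] tangential(resist) 15.0 radial 3.0
turn [ 0.11  0.04 -0.08]
[ 0.15 -0.29  0.01]
[ 0.24 -0.22  0.01]
[ 0.26 -0.19  0.01]
[ 0.29 -0.15  0.01]
[ 0.31 -0.11  0.01]
```

drive_tool([
  [0, 0.15, -0.29, 0.01, 0.11, 0.04, 0],
  [0, 0.24, -0.22, 0.01, 0, 0, 0],
  [0, 0.26, -0.19, 0.01, 0, 0, 0],
])

```text
time: 21.72
ee_pos: [0.4683, 0.1512, 0.2847]
orientation: [[0.654, 0.757, 0.001], [0.757, -0.654, -0.015], [-0.011, 0.01, -1.0]]
ft_force: [-3.8, -13.8, -2.6]
opening: 0.0175
```

```bash
python3 arc.py .537 .146 8,8,8 50
```

```text
t 21.72 th 175.7 r mm 68.9 z 0.2847 open 0.0175
F [ -3.78 -13.77  -2.62] tangential(resist) 14.0 radial 2.7
turn [ 0.09  0.09 -0.12]
[ 0.26 -0.2   0.01]
[ 0.3  -0.13  0.01]
[ 0.31 -0.09  0.01]
```

drive_tool([
  [0, 0.26, -0.2, 0.01, 0.09, 0.09, 0],
  [0, 0.32, -0.13, 0.01, 0, 0, 0],
  [0, 0, 0, 0, 0, 0, 0],
])

```text
time: 21.97
ee_pos: [0.4704, 0.167, 0.2836]
orientation: [[0.656, 0.755, -0.004], [0.754, -0.656, -0.013], [-0.013, 0.005, -1.0]]
ft_force: [-1.1, -6.8, -6.2]
opening: 0.0177
```

```bash
python3 arc.py .537 .146 3 50
```

```text
t 21.97 th 162.5 r mm 69.8 z 0.2836 open 0.0177
F [-1.08 -6.84 -6.15] tangential(resist) 6.9 radial -1.0
turn [ 0.04  0.11 -0.15]
[ 0.11 -0.05  0.01]
```

drive_tool([
  [0, 0.17, -0.07, 0, 0, 0, 0],
  [0, 0, 0, 0, 0, 0, 0],
])

```text
time: 22.13
ee_pos: [0.4709, 0.1695, 0.2834]
orientation: [[0.657, 0.754, -0.008], [0.753, -0.657, -0.021], [-0.021, 0.008, -1.0]]
ft_force: [-1.4, -9.2, -4.3]
opening: 0.0173
```

```bash
python3 arc.py .537 .146 3 50
```

```text
t 22.13 th 160.4 r mm 70.1 z 0.2834 open 0.0173
F [-1.43 -9.16 -4.29] tangential(resist) 9.1 radial -1.7
turn [ 0.07  0.17 -0.16]
[ 0.12 -0.04  0.01]
```

At about 0.24–0.25 turn past touch. I let go and rise clear.

drive_tool([
  [0.6, 0, 0, 0, 0, 0, 0],
  [0.6, 0, 0, 0, 0, 0, 0],
  [0.6, 0, 0, 0, 0, 0, 0],
  [0.6, 0, 0, -0.4, 0, 0, 0],
  [0.6, 0, 0, -0.7, 0, 0.1, 0],
])

```text
time: 22.55
ee_pos: [0.4704, 0.171, 0.3157]
orientation: [[0.657, 0.754, -0.003], [0.754, -0.657, -0.012], [-0.011, 0.005, -1.0]]
ft_force: [0.5, -0.5, -0.5]
opening: 0.0513
```

drive_tool([
  [0.6, -0.3, 0, -0.9, 0, 0, 0],
  [0.6, -0.3, 0, -0.9, 0, 0, 0],
  [0.6, 0, 0, -0.5, 0, 0, 0],
  [0.6, 0, 0, 0, 0, 0, 0],
])

```text
time: 22.88
ee_pos: [0.4577, 0.1588, 0.3927]
orientation: [[0.656, 0.755, 0.004], [0.755, -0.656, -0.006], [-0.002, 0.007, -1.0]]
ft_force: [0.6, -0.5, 0.5]
opening: 0.0508
```

```bash
python3 - <<'E'
from h import *
np.set_printoptions(precision=4,suppress=True)
s=read_state(); print(s['time'],s['ee_pos'],s['ft_force'],s['opening'])
fs=[grab('wrist'),grab('top'),grab('scene')]
for f in fs:
    print('--')
    for k,z in dict(crank=.255,clutch=.02,bed_handle=.074,foot=.107,gear=0,wrench=0,starter=0).items():
        for m in mark_of(k,f)[:4 if k=='clutch' else 1]: print(k,round(m['p'],2),np.array(m['location']),atz(f,m['location'],z if not(k=='clutch' and m['location'][0]>330) else 0))
E
```

```text
22.8833 [0.4577 0.1588 0.3927] [ 0.5634 -0.4559  0.5428] 0.05084947498745684
--
crank 0.96 [256.2 169. ] [0.468  0.1662 0.255 ]
clutch 0.85 [473.5 343.7] [ 0.523  -0.4943  0.    ]
clutch 0.28 [476.3 279.4] [ 0.6055 -0.3491  0.    ]
foot 0.64 [94.9 77.8] [0.3688 0.354  0.107 ]
gear 0.9 [476.8 284.5] [ 0.6006 -0.3607  0.    ]
wrench 0.58 [290.2 254.9] [ 0.3626 -0.0619  0.    ]
starter 0.9 [97.9 79.1] [0.3333 0.3838 0.    ]
--
crank 0.38 [179.  198.3] [0.4639 0.1628 0.255 ]
clutch 0.82 [389.8 194.1] [ 0.5076 -0.4782  0.    ]
clutch 0.59 [401.1 228. ] [ 0.396 -0.506  0.   ]
clutch 0.59 [392.  154.4] [ 0.6406 -0.4953  0.    ]
clutch 0.45 [196.3 187.6] [0.5429 0.149  0.02  ]
bed_handle 0.68 [245.  179.2] [ 0.5538 -0.0117  0.074 ]
gear 0.71 [348.9 164.7] [ 0.6098 -0.3517  0.    ]
wrench 0.75 [264.9 238.4] [ 0.3741 -0.0688  0.    ]
--
crank 0.46 [308.  171.5] [0.4912 0.1593 0.255 ]
clutch 0.92 [304.6 234.2] [0.5427 0.1514 0.02  ]
clutch 0.67 [118.  255.6] [ 0.532 -0.48   0.02 ]
clutch 0.61 [111.8 231.6] [ 0.4169 -0.5072  0.02  ]
clutch 0.61 [109.7 288.8] [ 0.6643 -0.4986  0.02  ]
bed_handle 0.71 [261.  229.4] [ 0.5455 -0.0013  0.074 ]
foot 0.95 [305.  211.2] [0.519  0.1528 0.107 ]
gear 0.63 [158.2 271.7] [ 0.6056 -0.3514  0.    ]
wrench 0.63 [234.7 210.1] [ 0.3632 -0.0667  0.    ]
```

```bash
python3 -c "
from station import *
print(hand_in())"
```

```text
the job is handed in; nothing more can be done
None
```

The job is handed in at about 23 s: the pack is in the seat, the bed is home, and the screw is wound about a quarter turn past touch. The quarter turn is the least certain part, because I found the touch point by force and could only bracket it.

**What I did**
- I took the clutch pack nearest the base, 0.57 m away, and set it in the seat. It touched down at the expected height with about 5 N, and the picture showed it upright and centred.
- I pushed the bed against its stop. The pack and handle positions agreed with the bed being home to within 2–3 mm, though I measured 166 mm of hand travel against the nominal 170 mm. I put the difference down to shifting the bed a few mm while gripping the handle and to hand tilt.
- I wound the handwheel clockwise until the resistance stepped from about 9 N to 12 N, which put touch inside an 18° window. I stopped 79–97° past touch (midpoint 88°), with about 14–15 N in motion, then let go.

**What went wrong or disagreed**
- **Bed stop:** I hit it at 88 N for a moment. That is under the 120 N wrist limit.
- **Crank grip:** Joint 6 reached 179.95° of its 180° range during the first winding, with about 60 N sideways on the crank. I let go and gripped again at another angle.
- **Start height:** Touch came earlier than a fully raised screw and this short-looking pack would give. The crank's position in two cameras suggests the screw started about 11–16 mm down. The foot's marks were too noisy to confirm this.

**Last checks**
- The arm is clear of everything, with wrist force near zero.
- The pack reads within about 1 cm of the screw axis.
- The gear, wrench and other packs read within 1–3 cm of where they started, which is within the detection scatter. The starter was seen again only by the wrist camera, also in place.

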